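Clear the cutting table

TASK

Tidy up the cutting table: stand both reels of thread upright in the green tray and both pattern weights upright in the red tray, and lay the yellow rule on the sloping stand, handle upwards, its long edge resting against the stand's ledge and roughly in the middle of it. Leave the tin of pins where it is.

Things in the scene. Friction and masses are not known exactly. Their poses are not given: they have to be found in the camera images.
- spool_blue_mid (a point): Reel of blue sewing thread with white end discs, standing upright: a plain cylinder 44 mm in diameter and 60 mm tall. This point is its centre, half-way up (30 mm above its underside); z is its upright axis. 70 to 115 g.
- spool_orange_mid (a point): Reel of orange sewing thread with white end discs, standing upright: a plain cylinder 44 mm in diameter and 60 mm tall. This point is its centre, half-way up (30 mm above its underside); z is its upright axis. 70 to 115 g.
- weight_black_mid (a point): Black pattern weight with a brass spot on top, standing upright: a solid cylinder 48 mm in diameter and 42 mm tall, 0.4 to 0.63 kg. This point is its centre, half-way up (21 mm above its underside); z is its upright axis.
- weight_steel_mid (a point): Bare steel pattern weight with a brass spot on top, standing upright: a solid cylinder 48 mm in diameter and 42 mm tall, 0.4 to 0.63 kg. This point is its centre, half-way up (21 mm above its underside); z is its upright axis.
- rule_handle (a point): Yellow rule lying flat: plate 60 mm wide (x), 160 long (y), 6 thick. Along the middle of its top a black handle bar 16 mm wide (x), 80 long (y), 18 tall, on two end posts, from 24 to 42 mm above the plate's underside. This point: middle of the bar, 33 mm above the underside, over the plate's centre; z up out of the plate. 110 to 175 g; both ends alike.
- spool_tray: Green open tray for the reels of thread, fixed to the table: outside 120 mm (its x) by 180 mm (its y, the long side) by 18 mm high, walls and floor 4 mm thick. Origin: centre of its underside, on the table, so the floor inside is 4 mm above it; z up. Two things fit side by side along its long side.
- weight_tray: Red open tray for the pattern weights, fixed to the table: outside 120 mm (its x) by 180 mm (its y, the long side) by 18 mm high, walls and floor 4 mm thick. Origin: centre of its underside, on the table, so the floor inside is 4 mm above it; z up. Two things fit side by side along its long side.
- stand_seat (a point): Fixed sloping stand: white face 200 mm wide, 105 mm long, rising 25 degrees away from the robot, grippy; at its lower edge a dark ledge 9 mm proud of the face, 8 thick. Point: middle of the corner of face and ledge, 20 mm above the table; x up the slope, y along the ledge, z out of the face. With the rule seated, its handle point is at x 30, z 33 mm here. Top edge 64 mm above the table.
- pin_tin: Round open aluminium tin of pins, 70 mm in diameter and 20 mm tall, loose, to be left alone. Origin: centre of its underside.

How it is judged:
By the outcome, as a careful person would: the job done as asked, in the order asked, and still so for the second after the job is handed in, with the robot touching nothing.
It also fails if it takes over 122 s, if anything falls off the work surface, if the arm or the gripper's body presses on something with over 40 N, if the wrist force passes 120 N, or if a joint passes its speed limit or range.

ROBOT

A 6-joint arm with a two-finger parallel gripper is mounted at the origin on the work surface. World frame = base frame: x ahead of the robot, y to its left, z up, the work surface at z = 0. Lengths are in m, angles in degrees, forces in N, time in s.
With the tool pointing down it reaches from about 0.275 to 0.75 m from the base axis. Payload 10.2 kg.
Tool frame: the origin (TCP) lies midway between the tips of the shut fingers; the grasp point (between the pads) lies grip_depth behind it (grip_depth is the distance from the TCP to the grasp point, in m); z points along the fingers, y is the direction in which the jaws open and shut (so a half turn about z gives the same grasp; the last joint's range is limited). The gripper opens to 85 mm and grips with 20 to 120 N. Pads are 22 mm wide; open, the fingers measure 114 mm over their backs; the gripper's body (76 mm by 85 mm) begins 54 mm behind the grasp point. The pads swing forward as they close: fully open they stand 13 mm farther back than shut.
Start: joints at [-80.523, 17.928, 85.812, -0, 76.261, -12.8], TCP at [0.199, -0.486, 0.231] pointing down, gripper open.
Joint ranges: [-168.41, 168.41], [-55.51, 124.54], [10.69, 146.95], [-70.63, 250.63], [1, 178], [-165.06, 165.06]. Speed limits (degrees/s): [136.94, 136.94, 172.46, 180, 180, 180].

INTERFACE

Orientations are given as [roll, pitch, yaw] about the fixed x, y, z axes, in that order (R = Rz(yaw) Ry(pitch) Rx(roll)).
In Python, from workcell import get_obs, grab_frame, camera_model, sign_off, grip_depth gives the robot as it stands.
- The arm moves only by the tool play_rows, never from a script. Its argument "steps" is a list that holds one entry, the list of rows, each a list of 6 numbers: the shift along the tool's x, y, z in mm, then the turn, a rotation vector about the tool's x, y, z in rad. In form: [[[x, y, z, rx, ry, rz], ...]]. A call has 1 to 8 rows; each row shifts and turns the pose as measured when the row begins, along the tool's axes as they then stand; what a row does not reach is not made up. A row lasts 1/10 s, in which the tool goes at most 50 mm and 8.59 degrees, less where a joint would pass 70% of its speed; a pose out of reach is approached as far as the arm can. A call is refused whole if a number of a shift passes 50 or a number of a turn 0.15, either way. A call with a gripper value outside its range is refused whole. "jaw" is the finger opening in mm, from 0 to 85.4, set as the call begins (left out, the last holds). The fingers move at their own pace and stop on an object; "squeeze" is the grip in N (left out, the last holds). Time passes only in rows, so rows that do not move let the fingers close. It gives the time, the measured TCP pose, the force and the opening at its end, in the units of the state.
- get_obs(): the state, without advancing time (a new reading comes with each control period).
- grab_frame(name): name is "side" or "top" or "wrist"; returns the picture (480x640x3 uint8, red, green, blue); there is no depth.
- camera_model(name): a dict with "fx", "fy", "cx", "cy" (pixels), "rvec" (rotation vector, rad) and "tvec" (3), from world to camera coordinates, as OpenCV has them. Camera axes: x right, y down, z forward; pixel columns grow to the right and rows downward; lengths in m; the calibration is good to about 2 mm. A picture is of the moment at which its call begins: read the wrist's pose just before it. camera_model takes no time and is no camera call; for the wrist camera it gives the pose at the moment of the call.
- sign_off(): hands the job in, once; it reports no verdict.
The state is a dict: "t": time; "joint_pos": joint angles; "dq": joint speeds; "effort": joint torques, N m; "tool_pos": TCP position; "eef_rot": TCP orientation; "contact_force": force on the tool from outside, world axes, zero at the start; "moment": the same for the moment, N m; "finger_gap": finger opening in m.
Only numpy, scipy, OpenCV 4.12 (cv2) and the standard library are available. Lean on these libraries where they do the work, as an engineer would, in place of code of your own. Each camera call takes 0.05 s, during which the arm holds its last target.

## Working session

There is one attempt and no reset: what is moved stays moved. The work goes in short steps, Python scripts to look and compute and a tool call to move; the robot and the scene stay as the last step left them, time stands still between calls to the robot, and variables do not carry over. Pictures are saved under pics/ and viewed, and the job is handed in when it is done.

Besides the shell and the picture viewer there is one more tool, called as name(argument=value, ...) on one line, values as JSON. play_rows: Moves the arm, as the interface text tells. Its arguments: {"type":"object","properties":{"steps":{"type":"array"},"jaw":{"type":"number"},"squeeze":{"type":"number"}},"required":["steps"]}

```bash
ls; mkdir -p pics; python3 - <<'E'
from workcell import *
import workcell,cv2
print(get_obs()); print(grip_depth)
for n in ("top","side","wrist"):
    print(n,camera_model(n))
    cv2.imwrite(f"pics/{n}0.png",cv2.cvtColor(grab_frame(n),cv2.COLOR_RGB2BGR))
E
```

```text
pics
{'t': 0.0, 'joint_pos': array([-8.05228842e+01,  1.79586242e+01,  8.58557649e+01, -2.96424362e-04,
        7.62594510e+01, -1.27997297e+01]), 'dq': array([ 0.0368237 , -0.0788965 ,  0.03213012,  0.04846767, -0.0244806 ,
       -0.0721106 ]), 'effort': array([ 5.64186735e-05, -4.12268364e+01, -2.59741706e+01, -1.60911777e-04,
        4.18042051e-03, -9.08028170e-06]), 'tool_pos': array([ 0.19896252, -0.48555401,  0.23073086]), 'eef_rot': array([-1.79927931e+02, -1.60781211e-02,  2.22769060e+01]), 'contact_force': array([ 0.74849211,  0.35093388, -1.2877864 ]), 'moment': array([0.02821802, 0.03086419, 0.01882569]), 'finger_gap': 0.08536355409657298}
0.0187
top {'fx': 584.8099036451234, 'fy': 584.8099036451234, 'cx': 313.6337935555097, 'cy': 241.6028153681022, 'rvec': array([ 2.1259446 , -2.07206059,  0.24885199]), 'tvec': array([-0.01282847,  0.55020702,  1.4224677 ])}
side {'fx': 458.8628562594279, 'fy': 458.8628562594279, 'cx': 323.2504583087438, 'cy': 239.1952333582616, 'rvec': array([ 0.96837917, -2.56679659,  0.96408933]), 'tvec': array([0.3823544 , 0.29521706, 0.76784384])}
wrist {'fx': 386.50501182241084, 'fy': 386.50501182241084, 'cx': 319.83238453690575, 'cy': 240.74786345613336, 'rvec': array([-2.40717688,  1.6156408 ,  0.22956281]), 'tvec': array([-0.524428  , -0.03506129,  0.37863587])}
```

View pics/top0.png

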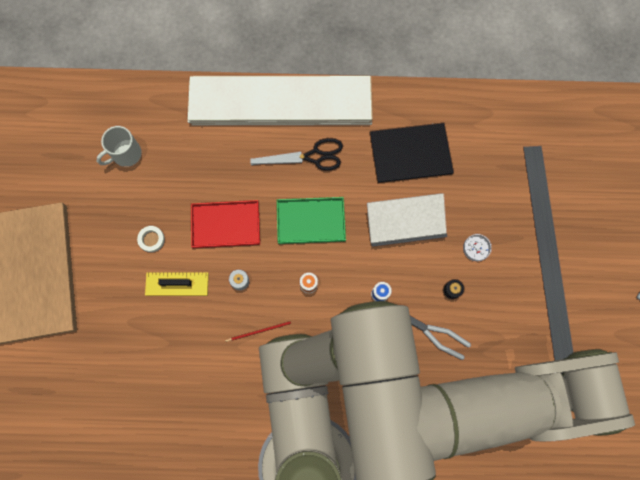

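View pics/side0.png

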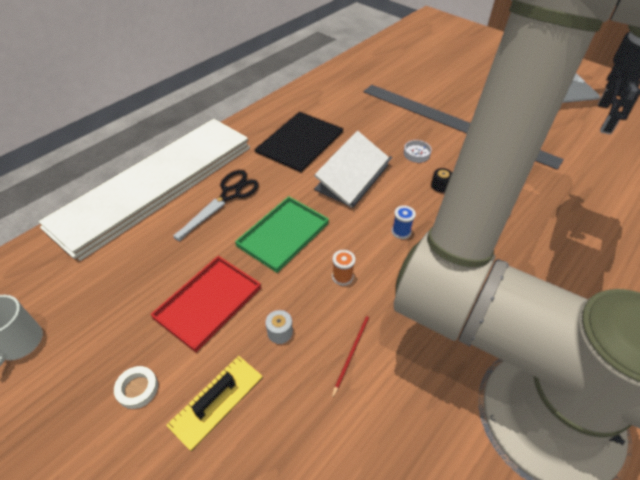

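View pics/wrist0.png

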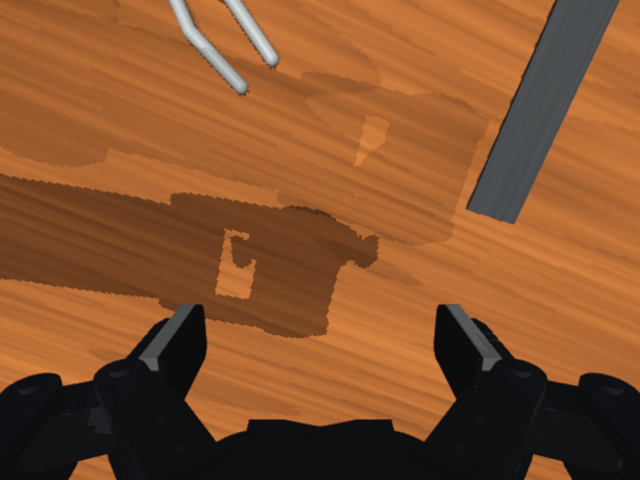

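The top view shows the red tray at about (226,225), green tray (311,221), stand (407,219), steel weight (239,279), orange reel (309,282), blue reel (383,291), black weight (454,289), rule (177,284) and tin (478,247). The side view shows the same objects unobstructed; the wrist view holds only wood.

```bash
cat > h.py <<'E'
import numpy as np, cv2
from workcell import *
from scipy.spatial.transform import Rotation as R
def ray(cm,uv):
    Rm,_=cv2.Rodrigues(cm["rvec"]); c=-Rm.T@cm["tvec"]
    d=np.array([(uv[0]-cm["cx"])/cm["fx"],(uv[1]-cm["cy"])/cm["fy"],1]); return c,Rm.T@d
def onz(cm,uv,z):
    c,d=ray(cm,uv); return c+d*(z-c[2])/d[2]
def proj(cm,p):
    K=np.array([[cm["fx"],0,cm["cx"]],[0,cm["fy"],cm["cy"]],[0,0,1.]])
    return cv2.projectPoints(np.atleast_2d(np.array(p,float)),cm["rvec"],cm["tvec"],K,None)[0].reshape(-1,2)
def save(n,f): cv2.imwrite(n,cv2.cvtColor(f,cv2.COLOR_RGB2BGR))
def two(cm1,u1,cm2,u2):
    c1,d1=ray(cm1,u1);c2,d2=ray(cm2,u2)
    s=np.linalg.lstsq(np.c_[d1,-d2],c2-c1,rcond=None)[0]
    a=c1+d1*s[0];b=c2+d2*s[1]; return (a+b)/2,np.linalg.norm(a-b)
def tcp():
    o=get_obs(); return o, R.from_euler('xyz',o["eef_rot"],degrees=True)
def rel(target,rpy=None):
    "shift in tool axes mm and rotvec from the present pose"
    o,r=tcp(); d=r.inv().apply(np.array(target)-o["tool_pos"])*1000
    w=np.zeros(3) if rpy is None else (r.inv()*R.from_euler('xyz',rpy,degrees=True)).as_rotvec()
    return np.round(d,1),np.round(w,3)
E
python3 - <<'E'
import cv2
t=cv2.imread("pics/top0.png");s=cv2.imread("pics/side0.png")
cv2.imwrite("pics/top_z.png",cv2.resize(t[180:310,130:500],None,fx=2.1,fy=2.1,interpolation=cv2.INTER_CUBIC))
cv2.imwrite("pics/side_z.png",cv2.resize(s[120:460,140:480],None,fx=1.75,fy=1.75,interpolation=cv2.INTER_CUBIC))
import numpy as np
h=cv2.cvtColor(t,cv2.COLOR_BGR2HSV)
for n,lo,hi in [("red",(0,200,100),(4,255,255)),("green",(55,120,50),(80,255,255)),("yellow",(22,150,120),(32,255,255)),("blue",(105,120,60),(130,255,255)),("orange",(5,190,200),(12,255,255)),("white",(0,0,150),(180,40,255)),("dark",(0,0,0),(180,255,50)),("brass",(15,80,120),(24,255,255))]:
    m=cv2.inRange(h,lo,hi); k,l,st,c=cv2.connectedComponentsWithStats(m)
    print(n,[(st[i].tolist(),c[i].round(1).tolist()) for i in range(1,k) if st[i,4]>8 and 180<c[i][1]<310 and 130<c[i][0]<500][:12])
E
```

```text
red []
green [([277, 198, 68, 46, 2853], [310.5, 220.3])]
yellow [([145, 272, 63, 24, 1198], [176.7, 284.4])]
blue [([377, 285, 11, 11, 80], [382.1, 290.1])]
orange []
white [([367, 194, 79, 49, 3033], [406.4, 217.7]), ([138, 226, 26, 25, 302], [150.1, 238.0]), ([465, 236, 25, 25, 440], [476.4, 247.9]), ([229, 270, 19, 18, 175], [237.9, 278.5]), ([300, 273, 17, 17, 92], [308.4, 281.5]), ([373, 282, 18, 18, 101], [381.6, 290.9]), ([381, 289, 3, 3, 9], [382.0, 290.0])]
dark [([160, 280, 31, 6, 159], [174.9, 282.1]), ([444, 280, 19, 19, 146], [451.2, 290.4])]
brass [([299, 197, 19, 1, 19], [308.0, 197.0]), ([326, 196, 19, 10, 27], [337.7, 197.7]), ([276, 198, 12, 2, 12], [281.5, 198.1]), ([276, 214, 1, 24, 24], [276.0, 225.5]), ([346, 231, 1, 10, 10], [346.0, 235.5]), ([144, 232, 14, 14, 157], [150.5, 238.7]), ([144, 271, 65, 26, 310], [175.9, 284.2]), ([234, 274, 9, 10, 71], [237.9, 278.2]), ([450, 283, 11, 10, 86], [454.9, 287.6])]
```

```bash
sleep 1; ls pics
```

```text
side0.png
side_z.png
top0.png
top_z.png
wrist0.png
```

View pics/top_z.png

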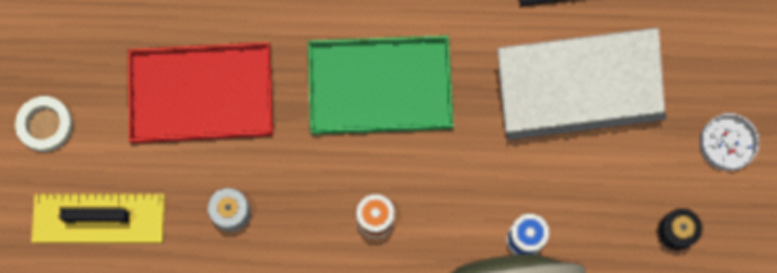

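View pics/side_z.png

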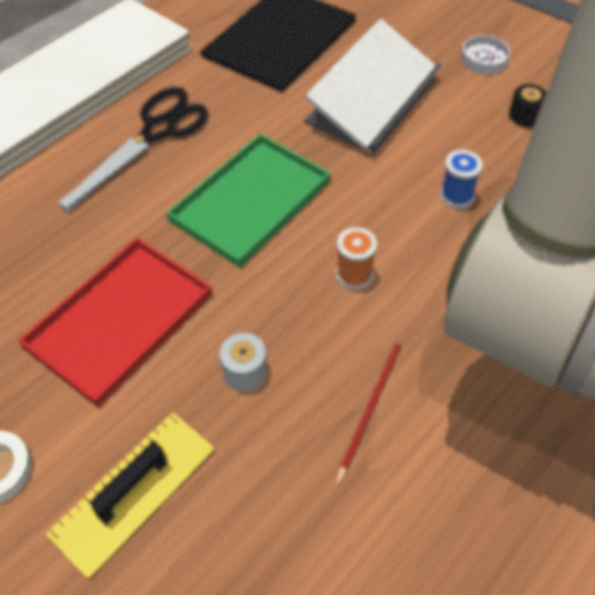

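```bash
python3 - <<'E'
from h import *
T=camera_model("top");S=camera_model("side")
t=cv2.imread("pics/top0.png");s=cv2.imread("pics/side0.png")
def spot(img,lo,hi,near,r=12):
    h=cv2.cvtColor(img,cv2.COLOR_BGR2HSV);m=cv2.inRange(h,lo,hi)
    yy,xx=np.nonzero(m);k=np.hypot(xx-near[0],yy-near[1])<r
    return np.array([xx[k].mean(),yy[k].mean()])
for n,z,tu,su,lo,hi in [("blue",.06,(382.1,290.1),(405.1,212),(105,110,50),(130,255,255)),("orange",.06,(308.4,281.5),(344,258.3),(3,140,120),(14,255,255)),
  ("steel",.042,(237.9,278.2),(278.9,320.6),(13,70,100),(27,255,255)),("black",.042,(454.9,287.6),(442.9,173.1),(13,70,80),(27,255,255))]:
    a=spot(t,lo,hi,tu,6) ; b=spot(s,lo,hi,su,5)
    print(n,a.round(1),b.round(1),"top",onz(T,a,z).round(4),"side",onz(S,b,z).round(4),"two",two(T,a,S,b)[0].round(4))
h=cv2.cvtColor(t,cv2.COLOR_BGR2HSV);hs=cv2.cvtColor(s,cv2.COLOR_BGR2HSV)
def big(m):
    c=max(cv2.findContours(m,cv2.RETR_EXTERNAL,cv2.CHAIN_APPROX_NONE)[0],key=cv2.contourArea);return c[:,0].astype(float)
def rect(pts):
    (c,sz,a)=cv2.minAreaRect((pts[:,:2]*1000).astype(np.float32)); return np.round(c,1),np.round(sz,1),round(a,2)
def red(h): return cv2.inRange(h,(0,160,60),(4,255,255))|cv2.inRange(h,(172,150,60),(180,255,255))
for nm,cm,hh in(("top",T,h),("side",S,hs)):
    hh=hh.copy()
    if nm=="top": hh[300:]=0
    else: hh[:,400:]=0
    for n,m,z in [("red",red(hh),.018),("green",cv2.inRange(hh,(50,100,30),(85,255,255)),.016),("rule",cv2.inRange(hh,(22,130,90),(33,255,255)),.006)]:
        c=big(m); print(nm,n,*rect(np.array([onz(cm,u,z) for u in c])))
    m=cv2.inRange(hh,(0,0,120),(180,50,255)) 
    m[:, :300 if nm=="side" else 360]=0
    m[:185]=0 if nm=="top" else m[:185]; 
    c=big(m); ap=cv2.approxPolyDP(c.astype(np.int32)[:,None],5,True)[:,0]; print(nm,"stand",ap.tolist())
E
```

```text
blue [382.  290.1] [405.3 212.4] top [ 0.4311 -0.173   0.06  ] side [ 0.4264 -0.1757  0.06  ] two [ 0.4283 -0.1737  0.0615]
orange [308.2 281. ] [344.2 258.7] top [0.4495 0.0123 0.06  ] side [0.4442 0.0105 0.06  ] two [0.447  0.0112 0.0597]
steel [237.9 278.4] [278.9 320.6] top [0.4545 0.1914 0.042 ] side [0.4504 0.1885 0.042 ] two [0.4521 0.19   0.0432]
black [455.  287.6] [442.8 173.1] top [ 0.4452 -0.3604  0.042 ] side [ 0.4419 -0.3621  0.042 ] two [ 0.4433 -0.3607  0.0428]
top red [604.2 236.6] [121.7 179.5] 4.61
top green [620.9  11.1] [121.7 178.5] 3.73
top rule [443.2 354.8] [ 60.4 161. ] 1.48
top stand [[442, 194], [367, 203], [371, 242], [445, 233]]
side red [597.7 237.3] [126.8 181.8] 4.71
side green [614.2  12.2] [124.9 184.5] 3.67
side rule [438.7 353.4] [ 61.7 159.4] 1.27
side stand [[399, 18], [356, 2], [300, 29], [300, 40], [317, 31], [334, 39], [300, 58], [300, 75]]
```

```bash
cat >> h.py <<'E'
def plan(target,rpy,n=None,vmax=45,wmax=0.145):
    o,r=tcp();p=o["tool_pos"];q=R.from_euler('xyz',rpy,degrees=True)
    w=(r.inv()*q).as_rotvec();d=np.array(target)-p
    if n is None: n=int(max(np.ceil(np.linalg.norm(d)*1000/vmax),np.ceil(np.linalg.norm(w)/wmax),1))
    print("n",n,"t",o["t"])
    for i in range(n):
        ri=r*R.from_rotvec(w*i/n)
        print([round(float(v),1)+0.0 for v in ri.inv().apply(d/n*1000)]+[round(float(v),4)+0.0 for v in w/n])
E
python3 - <<'E'
from h import *
plan([.4288,-.1743,.15],[180,0,93.5])
E
```

```text
n 9 t 0.15
[36.7, -22.3, 9.0, -0.0001, -0.0001, -0.1381]
[39.5, -17.1, 9.0, -0.0001, -0.0001, -0.1381]
[41.4, -11.5, 9.0, -0.0001, -0.0001, -0.1381]
[42.6, -5.6, 9.0, -0.0001, -0.0001, -0.1381]
[43.0, 0.3, 9.0, -0.0001, -0.0001, -0.1381]
[42.5, 6.2, 9.0, -0.0001, -0.0001, -0.1381]
[41.3, 12.0, 9.0, -0.0001, -0.0001, -0.1381]
[39.2, 17.6, 9.0, -0.0001, -0.0001, -0.1381]
[36.5, 22.8, 9.0, -0.0001, -0.0001, -0.1381]
```

play_rows(steps=[[[37,-22,9,0,0,-0.138],[39,-17,9,0,0,-0.138],[41,-11,9,0,0,-0.138],[43,-6,9,0,0,-0.138],[43,0,9,0,0,-0.138],[43,6,9,0,0,-0.138],[41,12,9,0,0,-0.138],[39,18,9,0,0,-0.138]]], jaw=85, squeeze=40)

```text
t: 0.95
tool_pos: [0.403, -0.1996, 0.1556]
eef_rot: [-180.0, 0.0, 87.5]
contact_force: [0.8, 0.3, 0.4]
finger_gap: 0.0845
```

```bash
python3 - <<'E'
from h import *
plan([.4288,-.1743,.15],[180,0,93.5])
print(get_obs()["tool_pos"],get_obs()["dq"].round(1))
E
```

```text
n 1 t 0.95
[26.4, 24.6, 5.6, -0.0001, 0.0003, -0.1055]
[ 0.40300393 -0.1996028   0.1555749 ] [ 58.6  12.8  -0.7   0.1 -12.5 -23.5]
```

play_rows(steps=[[[26,25,6,0,0,-0.105],[0,0,0,0,0,0]]])

```text
t: 1.15
tool_pos: [0.431, -0.1694, 0.1481]
eef_rot: [-179.9, -0.1, 94.2]
contact_force: [0.0, 0.5, -0.5]
finger_gap: 0.085
```

```bash
cat >> h.py <<'E'
def look(n,name):
    o=get_obs();cm=camera_model(n);f=grab_frame(n);save(f"pics/{name}.png",f);return o,cm,f
def mask(f,lo,hi): return cv2.inRange(cv2.cvtColor(f,cv2.COLOR_RGB2HSV),lo,hi)
E
python3 - <<'E'
from h import *
o,cm,f=look("wrist","w1"); print(o["tool_pos"],o["eef_rot"])
print(proj(cm,[.4288,-.1743,.06]))
np.save("w1cm.npy",[cm],allow_pickle=True)
E
```

```text
[ 0.4310157  -0.16942527  0.14812787] [-1.79908086e+02 -1.07073436e-01  9.42430590e+01]
[[314.90320783 254.69804714]]
```

View pics/w1.png

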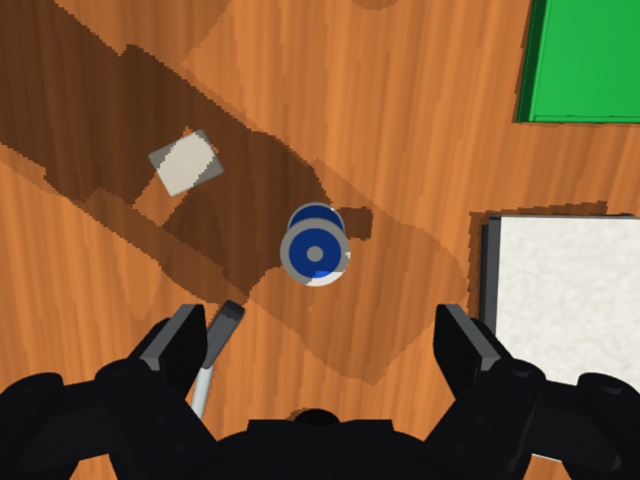

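The wrist view puts the blue reel's top spot at (315,254), against a prediction of (315,255), so the averaged estimate holds. Next I descend.

```bash
python3 - <<'E'
from h import *
plan([.4288,-.1743,.014],[180,0,93.5],n=1)
E
```

```text
n 1 t 1.2
[-3.8, -1.3, 134.4, -0.002, -0.0015, 0.0097]
```

play_rows(steps=[[[-2,-1,40,0,0,0.01],[-2,0,40,0,0,0],[0,0,35,0,0,0],[0,0,14,0,0,0],[0,0,0,0,0,0]]])

```text
t: 1.7
tool_pos: [0.4283, -0.179, 0.0167]
eef_rot: [179.9, 0.1, 93.0]
contact_force: [0.3, 0.6, 0.6]
finger_gap: 0.0851
```

```bash
python3 - <<'E'
from h import *
plan([.4288,-.1743,.014],[180,0,93.5],n=1)
E
```

```text
n 1 t 1.7
[4.7, 0.7, 2.7, 0.0012, 0.0023, -0.0095]
```

play_rows(steps=[[[4.7,0.7,2,0,0,-0.005],[0,0,0,0,0,0]]])

```text
t: 1.9
tool_pos: [0.4287, -0.1753, 0.0158]
eef_rot: [179.9, 0.2, 93.1]
contact_force: [-0.4, 0.9, -0.1]
finger_gap: 0.0849
```

play_rows(steps=[[[0,0,0,0,0,0],[0,0,0,0,0,0],[0,0,0,0,0,0],[0,0,0,0,0,0],[0,0,0,0,0,0]]], jaw=30, squeeze=40)

```text
t: 2.4
tool_pos: [0.4299, -0.1763, 0.0185]
eef_rot: [179.7, 0.4, 93.1]
contact_force: [0.4, 0.4, -1.2]
finger_gap: 0.0432
```

play_rows(steps=[[[0,0,-40,0,0,0],[0,0,-40,0,0,0]]])

```text
t: 2.6
tool_pos: [0.427, -0.1742, 0.0963]
eef_rot: [-179.9, -0.0, 93.1]
contact_force: [-0.5, -1.0, -1.4]
finger_gap: 0.0432
```

```bash
python3 - <<'E'
from h import *
plan([.6204,-.0312,.105],[180,0,93.7])
E
```

```text
n 6 t 2.6
[22.1, 33.5, -1.5, -0.0004, -0.0001, -0.0018]
[22.0, 33.5, -1.5, -0.0004, -0.0001, -0.0018]
[22.0, 33.5, -1.5, -0.0004, -0.0001, -0.0018]
[21.9, 33.6, -1.5, -0.0004, -0.0001, -0.0018]
[21.8, 33.6, -1.5, -0.0004, -0.0001, -0.0018]
[21.8, 33.7, -1.5, -0.0004, -0.0001, -0.0018]
```

play_rows(steps=[[[22,33,-1,0,0,0],[22,33,-1,0,0,0],[22,33,-1,0,0,0],[22,33,-1,0,0,0],[22,33,0,0,0,0],[10,15,0,0,0,0],[0,0,0,0,0,0]]])

```text
t: 3.3
tool_pos: [0.6086, -0.0408, 0.1055]
eef_rot: [179.7, 0.3, 92.9]
contact_force: [-0.6, -0.3, -1.3]
finger_gap: 0.0433
```

```bash
python3 - <<'E'
from h import *
plan([.6204,-.0312,.024],[180,0,93.7],n=1)
o,cm,f=look("wrist","w2"); print(o["tool_pos"],o["eef_rot"])
m=mask(f,(50,100,30),(85,255,255)); c=max(cv2.findContours(m,cv2.RETR_EXTERNAL,cv2.CHAIN_APPROX_NONE)[0],key=cv2.contourArea)[:,0]
ap=cv2.approxPolyDP(c[:,None],8,True)[:,0];print([(a.tolist(),onz(cm,a,.018).round(4)[:2].tolist()) for a in ap])
E
```

```text
n 1 t 3.3
[9.4, 11.9, 81.5, 0.0055, 0.0051, -0.0134]
[ 0.60856539 -0.04076734  0.10548984] [179.68383336   0.28953734  92.93083208]
[([229, 0], [0.5554, 0.0919]), ([249, 290], [0.5657, -0.0719]), ([263, 291], [0.5747, -0.0722]), ([266, 304], [0.5767, -0.0813]), ([279, 258], [0.5845, -0.0492]), ([327, 239], [0.6139, -0.0353]), ([360, 258], [0.6353, -0.0467]), ([373, 302], [0.6461, -0.0765]), ([381, 290], [0.6505, -0.0678]), ([431, 301], [0.6838, -0.0739]), ([454, 0], [0.673, 0.0981])]
```

View pics/w2.png

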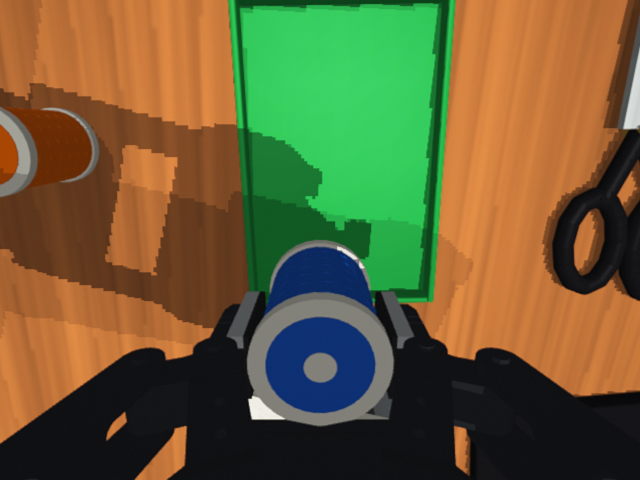

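The wrist view shows the blue reel held upright. The green tray's near corners are at about (249,290) and (431,301), which agrees with my tray estimate to a few mm. I descend now.

play_rows(steps=[[[8,10,20,0.004,0.004,-0.012],[1,2,30,0,0,0],[0,0,20,0,0,0],[0,0,3,0,0,0],[0,0,0,0,0,0]]])

```text
t: 3.85
tool_pos: [0.6167, -0.0354, 0.031]
eef_rot: [-180.0, 0.1, 93.4]
contact_force: [0.5, -0.1, -0.8]
finger_gap: 0.0432
```

```bash
python3 - <<'E'
from h import *
plan([.6204,-.0312,.024],[180,0,93.7],n=1)
E
```

```text
n 1 t 3.85
[4.0, 4.0, 7.0, -0.0008, 0.0014, -0.0051]
```

play_rows(steps=[[[4,4,4,0,0,-0.005],[0,0,3,0,0,0],[0,0,0,0,0,0]]])

```text
t: 4.15
tool_pos: [0.6214, -0.032, 0.0263]
eef_rot: [179.8, 0.1, 93.7]
contact_force: [0.3, 0.2, -0.4]
finger_gap: 0.0429
```

play_rows(steps=[[[0,0,3,0,0,0],[0,0,1.5,0,0,0],[0,0,0,0,0,0]]])

```text
t: 4.45
tool_pos: [0.6219, -0.0321, 0.0225]
eef_rot: [179.8, 0.2, 93.7]
contact_force: [0.1, -0.0, -0.5]
finger_gap: 0.0428
```

play_rows(steps=[[[0,0,2,0,0,0],[0,0,0.5,0,0,0]]])

```text
t: 4.65
tool_pos: [0.6223, -0.0321, 0.0224]
eef_rot: [179.7, 0.2, 93.7]
contact_force: [-0.6, -0.4, -1.1]
finger_gap: 0.0432
```

play_rows(steps=[[[0,0,2,0,0,0],[0,0,0,0,0,0]]])

```text
t: 4.85
tool_pos: [0.6227, -0.032, 0.0227]
eef_rot: [179.6, 0.2, 93.7]
contact_force: [0.7, 0.2, -1.3]
finger_gap: 0.043
```

play_rows(steps=[[[0,0,4,-0.003,0,0]]])

```text
t: 4.95
tool_pos: [0.6236, -0.0321, 0.0218]
eef_rot: [179.3, 0.3, 93.7]
contact_force: [-20.2, 3.6, 53.0]
finger_gap: 0.0433
```

play_rows(steps=[[[0,0,-1.5,0.005,0,0],[0,0,0,0,0,0],[0,0,0,0,0,0]]], jaw=64)

```text
t: 5.25
tool_pos: [0.624, -0.0322, 0.0239]
eef_rot: [179.5, 0.3, 93.7]
contact_force: [-0.3, 0.0, -0.1]
finger_gap: 0.064
```

play_rows(steps=[[[0,0,-25,0.005,0,0],[0,0,-40,0,0,0],[0,0,-30,0,0,0]]])

```text
t: 5.55
tool_pos: [0.621, -0.0313, 0.1153]
eef_rot: [-179.6, 0.1, 93.7]
contact_force: [0.3, -0.1, 0.2]
finger_gap: 0.064
```

```bash
python3 - <<'E'
from h import *
plan([.447,.0113,.13],[180,0,93.7])
look("side","s3")
E
```

```text
n 4 t 5.55
[13.4, -42.7, -3.4, -0.0019, 0.0005, 0.0001]
[13.4, -42.7, -3.5, -0.0019, 0.0005, 0.0001]
[13.4, -42.7, -3.5, -0.0019, 0.0005, 0.0001]
[13.4, -42.7, -3.6, -0.0019, 0.0005, 0.0001]
```

View pics/s3.png

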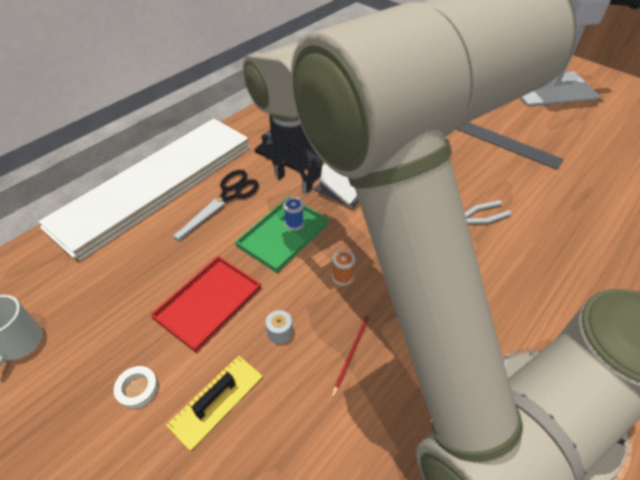

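The side view shows the blue reel standing upright in the green tray at about (293,214). Next is orange.

play_rows(steps=[[[13,-42,-3,0,0,0],[13,-42,-3,0,0,0],[13,-42,-3,0,0,0],[10,-36,-3,0,0,0],[0,0,0,0,0,0]]], jaw=85)

```text
t: 6.1
tool_pos: [0.452, 0.0079, 0.1292]
eef_rot: [-180.0, 0.2, 93.7]
contact_force: [0.6, 0.4, -0.7]
finger_gap: 0.0849
```

```bash
python3 - <<'E'
from h import *
plan([.447,.0113,.014],[180,0,93.7],n=1)
o,cm,f=look("wrist","w4"); print(o["tool_pos"],o["eef_rot"],proj(cm,[.447,.0113,.06]))
m=mask(f,(3,140,60),(14,255,255));
E
```

```text
n 1 t 6.1
[4.2, -4.7, 115.2, -0.0005, 0.0039, -0.0003]
[0.45200327 0.00785272 0.1292428 ] [-179.97178139    0.22171098   93.68207129] [[310.43199766 250.32249323]]
```

View pics/w4.png

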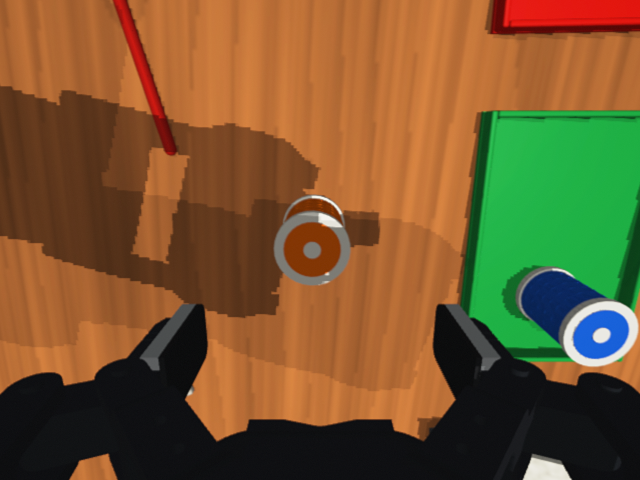

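The orange spot at (312,249) is within 1 mm of the prediction, and the blue reel stands in the green tray at (600,335).

play_rows(steps=[[[4,-4,35,0,0.004,0],[1,-1,40,0,0,0],[0,0,27,0,0,0],[0,0,10,0,0,0],[0,0,2,0,0,0]]])

```text
t: 6.65
tool_pos: [0.4555, 0.0098, 0.0123]
eef_rot: [179.4, 0.2, 93.6]
contact_force: [0.7, 0.8, 1.1]
finger_gap: 0.0852
```

```bash
python3 - <<'E'
from h import *
plan([.447,.0113,.015],[180,0,93.7],n=1)
E
```

```text
n 1 t 6.65
[2.0, -8.3, -2.8, 0.0103, 0.003, -0.0018]
```

play_rows(steps=[[[2,-8,-2.5,0.01,0.003,0],[0,0,0,0,0,0]]])

```text
t: 6.85
tool_pos: [0.4481, 0.011, 0.0158]
eef_rot: [179.9, 0.0, 93.6]
contact_force: [-0.5, -0.3, 0.2]
finger_gap: 0.0851
```

play_rows(steps=[[[0,0,0,0,0,0],[0,0,0,0,0,0],[0,0,0,0,0,0],[0,0,0,0,0,0],[0,0,0,0,0,0]]], jaw=30)

```text
t: 7.35
tool_pos: [0.4498, 0.0107, 0.0186]
eef_rot: [179.6, 0.1, 93.6]
contact_force: [-0.3, -0.2, -0.8]
finger_gap: 0.043
```

play_rows(steps=[[[0,0,-40,0.005,0,0],[0,0,-40,0,0,0]]])

```text
t: 7.55
tool_pos: [0.4467, 0.0113, 0.0965]
eef_rot: [-179.5, -0.1, 93.6]
contact_force: [0.6, -0.9, 0.2]
finger_gap: 0.0433
```

```bash
python3 - <<'E'
from h import *
plan([.6155,.055,.1],[180,0,93.7])
E
```

```text
n 4 t 7.55
[8.3, 42.8, -1.3, -0.0023, -0.0003, -0.0006]
[8.2, 42.8, -1.2, -0.0023, -0.0003, -0.0006]
[8.2, 42.8, -1.1, -0.0023, -0.0003, -0.0006]
[8.2, 42.8, -1.0, -0.0023, -0.0003, -0.0006]
```

play_rows(steps=[[[8,42,-1,-0.002,0,0],[8,42,-1,-0.002,0,0],[8,42,-1,-0.002,0,0],[8,38,0,-0.002,0,0],[0,4,0,0,0,0]]])

```text
t: 8.05
tool_pos: [0.6197, 0.0551, 0.1064]
eef_rot: [179.4, 0.1, 93.5]
contact_force: [-0.7, -0.8, -1.3]
finger_gap: 0.0433
```

```bash
python3 - <<'E'
from h import *
plan([.6155,.055,.025],[180,0,93.7],n=1)
E
```

```text
n 1 t 8.05
[0.3, -5.1, 81.4, 0.0108, 0.0016, -0.0034]
```

play_rows(steps=[[[0,-4,30,0.01,0,-0.003],[0,-1,28,0,0,0],[0,0,14,0,0,0],[0,0,4,0,0,0]]])

```text
t: 8.45
tool_pos: [0.615, 0.0548, 0.0277]
eef_rot: [180.0, 0.1, 93.7]
contact_force: [0.1, 0.3, 0.1]
finger_gap: 0.0431
```

```bash
python3 - <<'E'
from h import *
plan([.6155,.055,.024],[180,0,93.7],n=1)
E
```

```text
n 1 t 8.45
[0.1, 0.5, 3.7, 0.0006, 0.0017, 0.0005]
```

play_rows(steps=[[[0,0,3,0,0.002,0],[0,0,2,0,0,0]]])

```text
t: 8.65
tool_pos: [0.6153, 0.0546, 0.0234]
eef_rot: [179.9, -0.0, 93.7]
contact_force: [0.5, -0.3, -1.7]
finger_gap: 0.0435
```

play_rows(steps=[[[0,0,1.5,0,0,0]]])

```text
t: 8.75
tool_pos: [0.6157, 0.0545, 0.0227]
eef_rot: [179.8, -0.0, 93.7]
contact_force: [0.3, -0.3, -1.1]
finger_gap: 0.0431
```

play_rows(steps=[[[0,0,1.5,0,0,0]]])

```text
t: 8.85
tool_pos: [0.616, 0.0545, 0.0223]
eef_rot: [179.8, 0.0, 93.7]
contact_force: [-4.1, 0.6, 9.1]
finger_gap: 0.0427
```

play_rows(steps=[[[0,0,0,0,0,0],[0,0,0,0,0,0],[0,0,0,0,0,0]]], jaw=64)

```text
t: 9.15
tool_pos: [0.6169, 0.0544, 0.024]
eef_rot: [179.6, 0.0, 93.7]
contact_force: [0.0, 0.5, -0.1]
finger_gap: 0.0643
```

play_rows(steps=[[[0,0,-25,0.004,0,0],[0,0,-40,0,0,0],[0,0,-30,0,0,0],[0,0,-10,0,0,0]]])

```text
t: 9.55
tool_pos: [0.6156, 0.0544, 0.1306]
eef_rot: [-179.9, -0.0, 93.7]
contact_force: [-0.0, -0.0, -0.2]
finger_gap: 0.0643
```

```bash
python3 - <<'E'
from h import *
plan([.4525,.19,.14],[180,0,94.6])
look("side","s5")
E
```

```text
n 5 t 9.55
[29.2, -30.8, -1.8, -0.0003, 0.0, -0.0031]
[29.3, -30.7, -1.8, -0.0003, 0.0, -0.0031]
[29.4, -30.6, -1.8, -0.0003, 0.0, -0.0031]
[29.4, -30.5, -1.9, -0.0003, 0.0, -0.0031]
[29.5, -30.4, -1.9, -0.0003, 0.0, -0.0031]
```

View pics/s5.png

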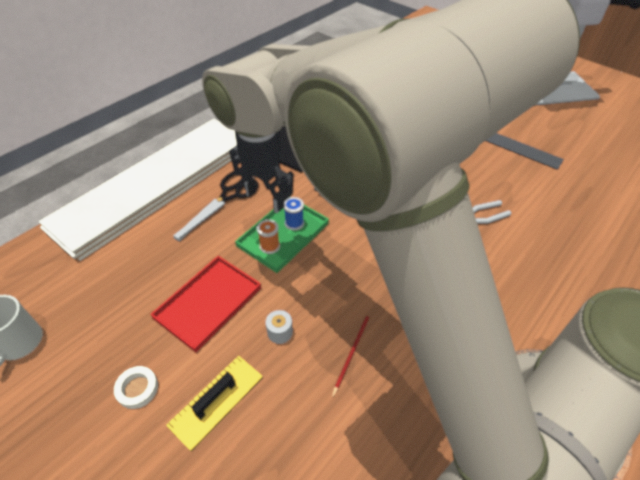

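Both reels stand upright in the green tray, orange at (268,236) and blue at (293,213). I go on to the steel weight.

play_rows(steps=[[[29,-30,-2,0,0,-0.003],[29,-30,-2,0,0,-0.003],[29,-30,-2,0,0,-0.003],[29,-30,-2,0,0,-0.003],[22,-23,-2,0,0,-0.003],[0,0,0,0,0,0]]], jaw=85, squeeze=70)

```text
t: 10.2
tool_pos: [0.4551, 0.185, 0.1335]
eef_rot: [-179.4, 0.0, 94.4]
contact_force: [-0.0, -0.1, 0.7]
finger_gap: 0.085
```

```bash
python3 - <<'E'
from h import *
plan([.4523,.19,.01],[180,0,94.6],n=1)
o,cm,f=look("wrist","w6"); print(o["tool_pos"],o["eef_rot"],proj(cm,[.4523,.19,.042]))
E
```

```text
n 1 t 10.2
[5.3, -1.2, 123.5, -0.0099, 0.0001, -0.0027]
[0.45511802 0.18495872 0.13348556] [-1.79432833e+02  5.49098360e-03  9.44426704e+01] [[316.37900523 237.69987781]]
```

View pics/w6.png

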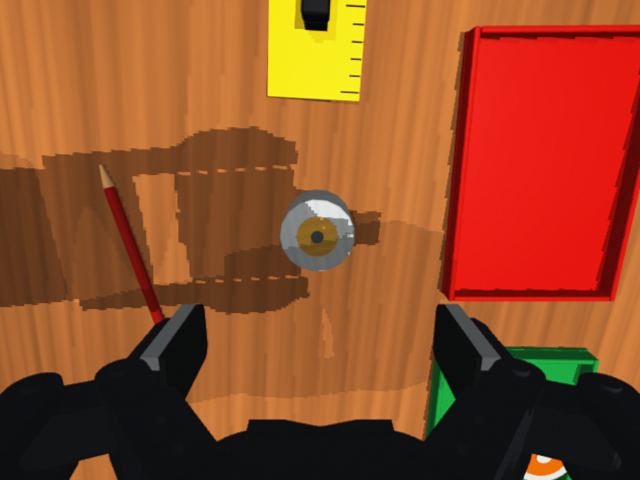

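The brass spot is at (317,237) and the prediction was (316,238), so I descend. The red tray is clear to the right.

play_rows(steps=[[[5,-2,35,-0.005,0,0],[1,-2,40,0,0,0],[0,-1,28,0,0,0],[0,0,14,0,0,0],[0,0,4,0,0,0]]])

```text
t: 10.75
tool_pos: [0.4534, 0.1867, 0.0053]
eef_rot: [-179.8, 0.1, 94.2]
contact_force: [-0.5, 0.8, 0.5]
finger_gap: 0.0849
```

```bash
python3 - <<'E'
from h import *
plan([.4523,.19,.009],[180,0,94.6],n=1)
E
```

```text
n 1 t 10.75
[3.3, -0.9, -3.7, -0.003, 0.0012, -0.0069]
```

play_rows(steps=[[[3.3,-1,-3.5,-0.003,0,-0.006],[0,0,0,0,0,0]]])

```text
t: 10.95
tool_pos: [0.4528, 0.1893, 0.0084]
eef_rot: [-179.9, 0.1, 94.5]
contact_force: [0.5, -0.4, 0.7]
finger_gap: 0.0853
```

play_rows(steps=[[[0,0,0,0,0,0],[0,0,0,0,0,0],[0,0,0,0,0,0],[0,0,0,0,0,0],[0,0,0,0,0,0]]], jaw=30)

```text
t: 11.45
tool_pos: [0.4539, 0.1894, 0.0107]
eef_rot: [179.8, 0.1, 94.5]
contact_force: [1.3, -0.0, -4.3]
finger_gap: 0.0463
```

play_rows(steps=[[[0,0,-20,0,0,0],[0,0,-40,0,0,0],[0,0,-25,0,0,0]]])

```text
t: 11.75
tool_pos: [0.4507, 0.1889, 0.0939]
eef_rot: [-179.5, 0.1, 94.5]
contact_force: [0.7, -0.1, -5.3]
finger_gap: 0.0466
```

```bash
python3 - <<'E'
from h import *
yd=np.array([-np.sin(np.radians(4.6)),np.cos(np.radians(4.6))]);c=np.array([.601,.237])
a=c+yd*.043;b=c-yd*.043;print(a,b)
plan([*a,.09],[180,0,94.6])
E
```

```text
[0.59755145 0.27986149] [0.60444855 0.19413851]
n 4 t 11.75
[19.8, 38.4, 0.6, -0.0021, 0.0005, -0.0005]
[19.8, 38.4, 0.7, -0.0021, 0.0005, -0.0005]
[19.8, 38.4, 0.8, -0.0021, 0.0005, -0.0005]
[19.7, 38.4, 0.9, -0.0021, 0.0005, -0.0005]
```

play_rows(steps=[[[20,38,0,-0.002,0,0],[20,38,0,-0.002,0,0],[20,38,0,-0.002,0,0],[17,34,0,-0.002,0,0],[2,3,0,0,0,0]]])

```text
t: 12.25
tool_pos: [0.5983, 0.2822, 0.0943]
eef_rot: [180.0, 0.1, 94.4]
contact_force: [0.3, 0.2, -4.9]
finger_gap: 0.0463
```

```bash
python3 - <<'E'
from h import *
plan([.5975,.279,.017],[180,0,94.6],n=1)
E
```

```text
n 1 t 12.25
[-3.0, -1.1, 77.3, 0.0003, 0.0023, -0.0028]
```

play_rows(steps=[[[-3,-1,30,0,0.002,-0.002],[0,-1,24,0,0,0],[0,0,14,0,0,0],[0,0,4,0,0,0]]])

```text
t: 12.65
tool_pos: [0.5954, 0.279, 0.0175]
eef_rot: [-179.8, 0.1, 94.6]
contact_force: [-0.1, -0.3, -4.3]
finger_gap: 0.0464
```

```bash
python3 - <<'E'
from h import *
plan([.5975,.279,.017],[180,0,94.6],n=1)
look("side","s7")
E
```

```text
n 1 t 12.65
[-0.2, 2.1, 0.5, -0.0034, 0.001, 0.0002]
```

View pics/s7.png

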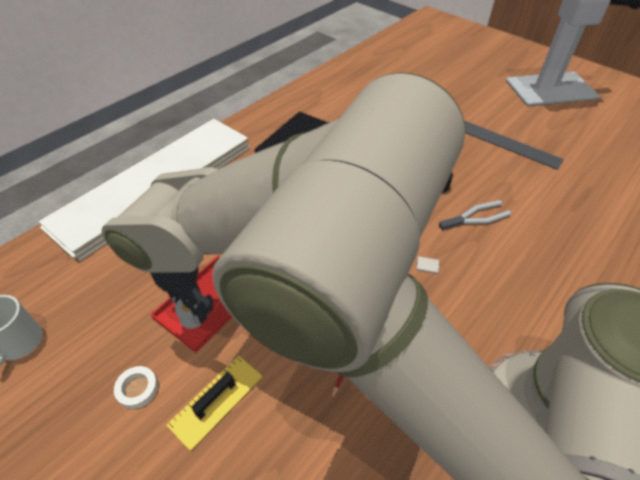

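The side view shows the steel weight over the left half of the red tray, at about (190,315). I lower it gently.

play_rows(steps=[[[0,2,2,-0.003,0,0]]])

```text
t: 12.8
tool_pos: [0.5979, 0.2793, 0.0165]
eef_rot: [179.9, 0.0, 94.6]
contact_force: [-0.1, 0.2, -4.6]
finger_gap: 0.046
```

play_rows(steps=[[[0,0,1.5,0,0,0]]])

```text
t: 12.9
tool_pos: [0.5984, 0.2794, 0.0157]
eef_rot: [179.9, 0.0, 94.6]
contact_force: [0.2, -0.5, -4.9]
finger_gap: 0.0464
```

play_rows(steps=[[[0,0,1,0,0,0]]])

```text
t: 13.0
tool_pos: [0.5988, 0.2795, 0.0155]
eef_rot: [179.8, 0.0, 94.6]
contact_force: [-0.7, -0.4, -4.5]
finger_gap: 0.0464
```

play_rows(steps=[[[0,0,2,0,0,0]]])

```text
t: 13.1
tool_pos: [0.5992, 0.2796, 0.0147]
eef_rot: [179.7, 0.0, 94.6]
contact_force: [-7.3, -2.4, 12.5]
finger_gap: 0.0464
```

play_rows(steps=[[[0,0,1.5,0.002,0,0]]])

```text
t: 13.2
tool_pos: [0.5994, 0.2796, 0.0146]
eef_rot: [179.8, 0.0, 94.6]
contact_force: [-6.6, -2.3, 8.6]
finger_gap: 0.0466
```

Contact made; release and retreat.

play_rows(steps=[[[0,0,0,0,0,0],[0,0,0,0,0,0],[0,0,0,0,0,0]]], jaw=66)

```text
t: 13.5
tool_pos: [0.6011, 0.2801, 0.017]
eef_rot: [179.5, -0.1, 94.6]
contact_force: [-1.0, 0.6, 0.2]
finger_gap: 0.0659
```

play_rows(steps=[[[0,0,-20,0.004,0,0],[0,0,-40,0,0,0],[0,0,-40,0,0,0],[0,0,-20,0,0,0]]])

```text
t: 13.9
tool_pos: [0.5996, 0.2796, 0.1382]
eef_rot: [180.0, -0.0, 94.6]
contact_force: [1.0, -1.1, -1.0]
finger_gap: 0.0658
```

```bash
python3 - <<'E'
from h import *
look("wrist","w8")
plan([.46,-.1,.17],[180,0,94.6])
E
```

```text
n 10 t 13.95
[-36.7, -17.0, -3.0, 0.0004, -0.0001, 0.0]
[-36.7, -17.0, -3.0, 0.0004, -0.0001, 0.0]
[-36.7, -17.0, -3.0, 0.0004, -0.0001, 0.0]
[-36.7, -17.0, -3.0, 0.0004, -0.0001, 0.0]
[-36.7, -17.0, -3.0, 0.0004, -0.0001, 0.0]
[-36.7, -17.0, -3.0, 0.0004, -0.0001, 0.0]
[-36.7, -17.1, -3.0, 0.0004, -0.0001, 0.0]
[-36.7, -17.1, -2.9, 0.0004, -0.0001, 0.0]
[-36.7, -17.1, -2.9, 0.0004, -0.0001, 0.0]
[-36.7, -17.1, -2.9, 0.0004, -0.0001, 0.0]
```

View pics/w8.png

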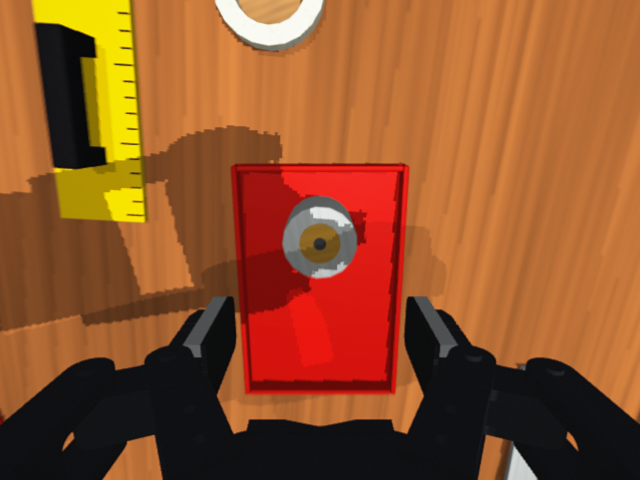

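The steel weight stands upright in the far half of the red tray, spot at (320,243). Next is the black weight.

play_rows(steps=[[[-40,-14,-3,0,0,0],[-45,-14,-2,0,0,0],[-45,-14,-2,0,0,0],[-45,-14,0,0,0,0],[-45,-14,0,0,0,0],[-45,-14,0,0,0,0],[-45,-14,0,0,0,0],[-45,-14,0,0,0,0]]], jaw=85)

```text
t: 14.75
tool_pos: [0.5163, -0.0906, 0.1472]
eef_rot: [179.2, -0.0, 95.1]
contact_force: [0.5, 0.3, 0.3]
finger_gap: 0.0851
```

```bash
python3 - <<'E'
from h import *
plan([.4435,-.361,.13],[180,0,94.6])
E
```

```text
n 7 t 14.75
[-37.5, -13.8, 2.2, 0.002, -0.0001, 0.0013]
[-37.6, -13.8, 2.3, 0.002, -0.0001, 0.0013]
[-37.6, -13.7, 2.3, 0.002, -0.0001, 0.0013]
[-37.6, -13.7, 2.3, 0.002, -0.0001, 0.0013]
[-37.6, -13.6, 2.4, 0.002, -0.0001, 0.0013]
[-37.6, -13.6, 2.4, 0.002, -0.0001, 0.0013]
[-37.7, -13.5, 2.4, 0.002, -0.0001, 0.0013]
```

play_rows(steps=[[[-38,-14,2,0.002,0,0.001],[-38,-14,2,0.002,0,0.001],[-38,-14,2,0.002,0,0.001],[-38,-14,2,0.002,0,0.001],[-38,-14,2,0.002,0,0.001],[-38,-14,2,0.002,0,0.001],[-30,-11,2,0.002,0,0.001],[0,0,0,0,0,0]]])

```text
t: 15.55
tool_pos: [0.4377, -0.3723, 0.1313]
eef_rot: [179.8, 0.2, 94.3]
contact_force: [0.2, 0.4, -0.6]
finger_gap: 0.0847
```

```bash
python3 - <<'E'
from h import *
plan([.4435,-.361,.009],[180,0,94.6],n=1)
o,cm,f=look("wrist","w9"); print(o["tool_pos"],o["eef_rot"],proj(cm,[.4435,-.361,.042]))
E
```

```text
n 1 t 15.55
[11.3, 6.3, 122.3, 0.0029, 0.0032, -0.0049]
[ 0.43770417 -0.37233465  0.13127666] [179.83349329   0.18500278  94.317404  ] [[329.04742698 229.45822186]]
```

View pics/w9.png

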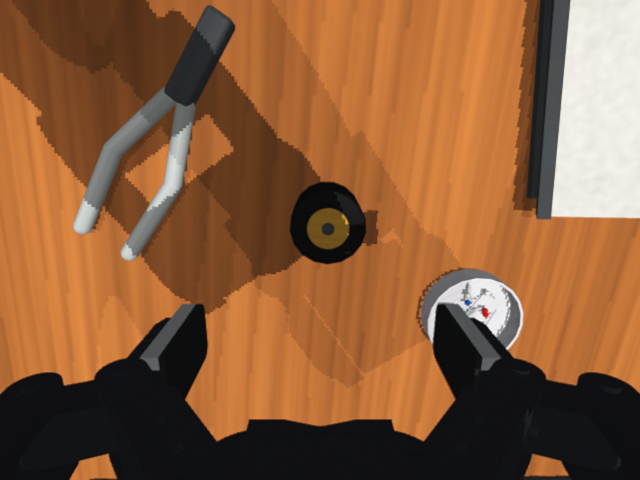

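```bash
python3 - <<'E'
from h import *
cm=camera_model("wrist")
for u in [(128,253),(178,100),(420,300),(470,312)]: print(u,onz(cm,u,.015).round(4))
E
```

```text
(128, 253) [ 0.3058 -0.3939  0.015 ]
(178, 100) [ 0.3435 -0.2895  0.015 ]
(420, 300) [ 0.516  -0.4143  0.015 ]
(470, 312) [ 0.5542 -0.4211  0.015 ]
```

The black weight's spot at (328,229) matches the prediction. The tin is close by, its near edge at x≈0.516, so I narrow the jaws to 66 before descending.

play_rows(steps=[[[9,5,30,0.002,0.002,-0.004],[2,1,40,0,0,0],[0,-1,25,0,0,0],[0,0,14,0,0,0],[0,0,3,0,0,0]]], jaw=68)

```text
t: 16.1
tool_pos: [0.4453, -0.3551, 0.0169]
eef_rot: [179.8, 0.2, 94.8]
contact_force: [0.1, 1.3, -0.5]
finger_gap: 0.0679
```

```bash
python3 - <<'E'
from h import *
plan([.4435,-.361,.009],[180,0,94.6],n=1)
E
```

```text
n 1 t 16.1
[-5.7, -2.4, 7.9, 0.0039, 0.0029, 0.0039]
```

play_rows(steps=[[[-5.5,-2.2,5,0.003,0.003,0.003],[0,0,3,0,0,0],[0,0,2,0,0,0]]])

```text
t: 16.4
tool_pos: [0.4448, -0.3606, 0.0081]
eef_rot: [179.9, 0.1, 94.7]
contact_force: [1.1, 0.1, -0.1]
finger_gap: 0.0682
```

```bash
python3 - <<'E'
from h import *
plan([.4435,-.361,.009],[180,0,94.6],n=1)
E
```

```text
n 1 t 16.4
[-0.3, -1.4, -0.9, 0.0022, 0.0017, 0.0024]
```

play_rows(steps=[[[0,-1.5,0,0,0,0],[0,0,0,0,0,0],[0,0,0,0,0,0],[0,0,0,0,0,0],[0,0,0,0,0,0]]], jaw=30)

```text
t: 16.9
tool_pos: [0.4434, -0.361, 0.009]
eef_rot: [179.8, 0.2, 94.7]
contact_force: [1.0, 0.0, -2.4]
finger_gap: 0.0462
```

play_rows(steps=[[[0,0,-20,0,0,0],[0,0,-40,0,0,0],[0,0,-40,0,0,0],[0,0,-20,0,0,0]]])

```text
t: 17.3
tool_pos: [0.4408, -0.3582, 0.1275]
eef_rot: [-179.8, -0.5, 94.7]
contact_force: [-0.1, -0.3, -5.9]
finger_gap: 0.0469
```

```bash
python3 - <<'E'
from h import *
plan([.51,-.06,.14],[180,0,94.6])
plan([.6045,.194,.14],[180,0,94.6])
E
```

```text
n 7 t 17.3
[41.7, 13.3, -1.5, -0.0006, -0.0012, 0.0003]
[41.7, 13.3, -1.5, -0.0006, -0.0012, 0.0003]
[41.7, 13.3, -1.6, -0.0006, -0.0012, 0.0003]
[41.7, 13.3, -1.6, -0.0006, -0.0012, 0.0003]
[41.7, 13.3, -1.7, -0.0006, -0.0012, 0.0003]
[41.7, 13.3, -1.7, -0.0006, -0.0012, 0.0003]
[41.7, 13.3, -1.7, -0.0006, -0.0012, 0.0003]
n 13 t 17.3
[41.3, 16.0, -0.7, -0.0003, -0.0006, 0.0001]
[41.3, 16.0, -0.7, -0.0003, -0.0006, 0.0001]
[41.3, 16.0, -0.7, -0.0003, -0.0006, 0.0001]
[41.3, 16.0, -0.8, -0.0003, -0.0006, 0.0001]
[41.3, 16.0, -0.8, -0.0003, -0.0006, 0.0001]
[41.3, 16.0, -0.8, -0.0003, -0.0006, 0.0001]
[41.3, 16.0, -0.8, -0.0003, -0.0006, 0.0001]
[41.3, 16.0, -0.8, -0.0003, -0.0006, 0.0001]
[41.3, 16.0, -0.9, -0.0003, -0.0006, 0.0001]
[41.3, 16.0, -0.9, -0.0003, -0.0006, 0.0001]
[41.3, 16.0, -0.9, -0.0003, -0.0006, 0.0001]
[41.3, 16.0, -0.9, -0.0003, -0.0006, 0.0001]
[41.3, 16.0, -0.9, -0.0003, -0.0006, 0.0001]
```

play_rows(steps=[[[35,13,-1,0,-0.001,0],[41,15,-1,0,-0.001,0],[41,15,-1,0,-0.001,0],[41,15,-1,0,-0.001,0],[41,15,-1,0,-0.001,0],[41,15,-1,0,-0.001,0],[41,15,-1,0,-0.001,0],[41,15,-1,0,0,0]]])

```text
t: 18.1
tool_pos: [0.5329, -0.0203, 0.1362]
eef_rot: [-179.7, 0.1, 94.2]
contact_force: [0.8, -0.8, -4.7]
finger_gap: 0.0465
```

```bash
python3 - <<'E'
from h import *
plan([.6045,.194,.12],[180,0,94.6])
E
```

```text
n 6 t 18.1
[34.8, 14.5, 2.6, -0.001, 0.0002, -0.0012]
[34.7, 14.6, 2.6, -0.001, 0.0002, -0.0012]
[34.7, 14.6, 2.6, -0.001, 0.0002, -0.0012]
[34.7, 14.6, 2.6, -0.001, 0.0002, -0.0012]
[34.7, 14.7, 2.7, -0.001, 0.0002, -0.0012]
[34.7, 14.7, 2.7, -0.001, 0.0002, -0.0012]
```

play_rows(steps=[[[35,14,1,-0.001,0,-0.001],[35,14,1,-0.001,0,-0.001],[35,14,2,-0.001,0,-0.001],[35,14,3,-0.001,0,-0.001],[35,14,3,-0.001,0,-0.001],[25,11,3,0,0,-0.001],[0,0,0,0,0,0]]])

```text
t: 18.8
tool_pos: [0.5966, 0.2003, 0.1175]
eef_rot: [-179.4, -0.0, 94.9]
contact_force: [-0.8, -0.3, -5.8]
finger_gap: 0.0464
```

```bash
python3 - <<'E'
from h import *
plan([.6045,.194,.018],[180,0,94.6],n=1)
look("wrist","w10")
E
```

```text
n 1 t 18.8
[-7.0, 8.3, 99.5, -0.0098, -0.0003, 0.005]
```

View pics/w10.png

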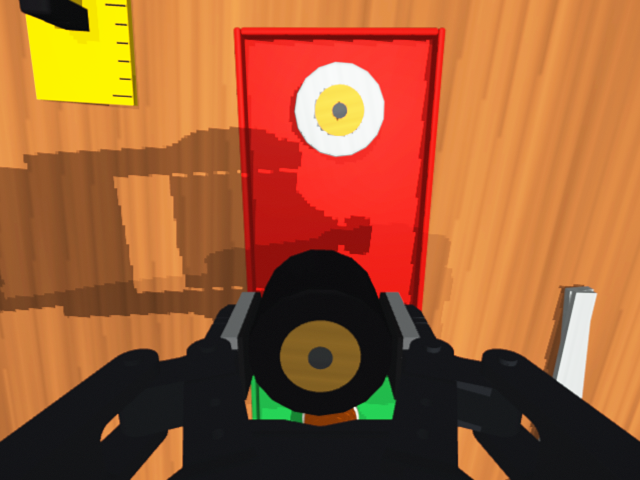

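The black weight is held upright with the steel weight beyond it in the tray at (340,110). I lower it into the near half.

play_rows(steps=[[[-5,6,30,-0.009,0,0.004],[-2,1,35,0,0,0],[0,0,22,0,0,0],[0,0,7,0,0,0],[0,0,0,0,0,0]]])

```text
t: 19.35
tool_pos: [0.6028, 0.1885, 0.0205]
eef_rot: [-179.8, 0.1, 94.5]
contact_force: [-0.7, 0.2, -6.2]
finger_gap: 0.0467
```

```bash
python3 - <<'E'
from h import *
plan([.6045,.194,.017],[180,0,94.6],n=1)
E
```

```text
n 1 t 19.35
[5.4, 2.1, 3.5, -0.003, 0.0015, -0.0025]
```

play_rows(steps=[[[5.4,2,2,-0.003,0,-0.002],[0,0,3,0,0,0]]])

```text
t: 19.55
tool_pos: [0.6057, 0.1939, 0.0178]
eef_rot: [179.8, 0.1, 94.5]
contact_force: [0.1, 0.3, -5.4]
finger_gap: 0.0466
```

play_rows(steps=[[[0,0,2,0,0,0]]])

```text
t: 19.65
tool_pos: [0.6061, 0.1941, 0.0165]
eef_rot: [179.7, 0.1, 94.5]
contact_force: [-0.5, -0.9, -5.7]
finger_gap: 0.0465
```

play_rows(steps=[[[0,0,2,0,0,0]]])

```text
t: 19.75
tool_pos: [0.6065, 0.1942, 0.0151]
eef_rot: [179.6, 0.1, 94.6]
contact_force: [-0.2, -1.1, -5.1]
finger_gap: 0.0466
```

play_rows(steps=[[[0,-1,1.5,0.004,0,0]]])

```text
t: 19.85
tool_pos: [0.6056, 0.1942, 0.0138]
eef_rot: [179.8, 0.1, 94.6]
contact_force: [0.4, 0.7, -4.8]
finger_gap: 0.0465
```

play_rows(steps=[[[0,0,1.5,0.002,0,0]]])

```text
t: 19.95
tool_pos: [0.6056, 0.1943, 0.013]
eef_rot: [180.0, 0.1, 94.6]
contact_force: [-6.2, -1.3, 9.6]
finger_gap: 0.0461
```

play_rows(steps=[[[0,0,0,0,0,0],[0,0,0,0,0,0],[0,0,0,0,0,0]]], jaw=66)

```text
t: 20.25
tool_pos: [0.6072, 0.1944, 0.0149]
eef_rot: [179.7, 0.1, 94.6]
contact_force: [0.1, 0.1, 0.2]
finger_gap: 0.0658
```

play_rows(steps=[[[0,0,-20,0.004,0,0],[0,0,-40,0,0,0],[0,0,-40,0,0,0],[0,0,-30,0,0,0]]])

```text
t: 20.65
tool_pos: [0.6055, 0.1942, 0.1454]
eef_rot: [-179.6, 0.1, 94.5]
contact_force: [0.1, -1.0, -1.0]
finger_gap: 0.0659
```

```bash
python3 - <<'E'
from h import *
plan([.441,.354,.16],[180,0,91.4])
E
```

```text
n 6 t 20.65
[28.7, -25.2, -2.3, -0.001, 0.0003, 0.0092]
[28.5, -25.5, -2.3, -0.001, 0.0003, 0.0092]
[28.3, -25.8, -2.4, -0.001, 0.0003, 0.0092]
[28.0, -26.0, -2.4, -0.001, 0.0003, 0.0092]
[27.8, -26.3, -2.4, -0.001, 0.0003, 0.0092]
[27.5, -26.5, -2.4, -0.001, 0.0003, 0.0092]
```

play_rows(steps=[[[28,-25,-2,-0.001,0,0.009],[28,-26,-2,-0.001,0,0.009],[28,-26,-2,-0.001,0,0.009],[28,-26,-2,-0.001,0,0.009],[28,-26,-2,0,0,0.009],[18,-18,0,0,0,0.006],[0,0,0,0,0,0]]], jaw=60)

```text
t: 21.35
tool_pos: [0.4479, 0.3487, 0.1634]
eef_rot: [179.1, -0.2, 91.3]
contact_force: [0.0, -1.0, -0.7]
finger_gap: 0.0602
```

```bash
python3 - <<'E'
from h import *
o,cm,f=look("wrist","w11"); print(o["tool_pos"],o["eef_rot"],proj(cm,[.441,.354,.042]))
m=mask(f,(22,130,60),(34,255,255)); c=max(cv2.findContours(m,cv2.RETR_EXTERNAL,cv2.CHAIN_APPROX_NONE)[0],key=cv2.contourArea)[:,0]
p=np.array([onz(cm,u,.006)[:2]*1000 for u in c],np.float32); print(cv2.minAreaRect(p))
m=mask(f,(0,0,0),(180,255,45)); k,l,st,ce=cv2.connectedComponentsWithStats(m); print([(st[i].tolist(),ce[i].round(1).tolist()) for i in range(1,k) if st[i,4]>200])
o,cm,f=look("side","s11")
E
```

```text
[0.44792357 0.34865734 0.16343868] [ 1.79111082e+02 -1.53243767e-01  9.13370920e+01] [[306.58007603 226.37623805]]
((441.082763671875, 354.6951904296875), (60.3936767578125, 159.8972930908203), 1.365647792816162)
[([296, 165, 22, 112, 2349], [306.6, 220.6]), ([0, 295, 640, 185, 59889], [320.0, 419.1])]
```

View pics/w11.png

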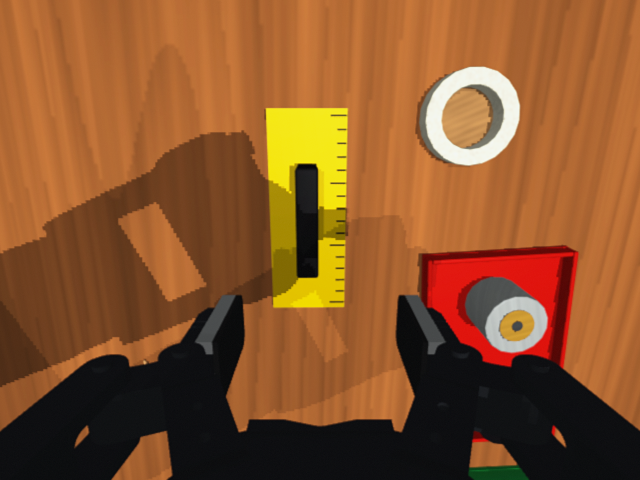

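View pics/s11.png

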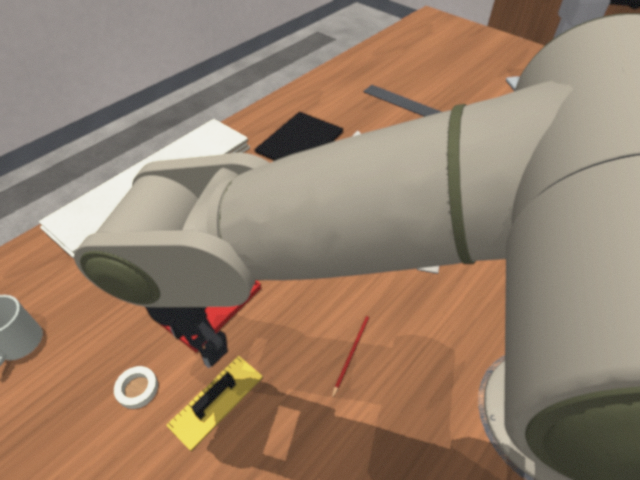

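The rule lies at (441.1, 354.7) mm, turned 1.4°, as I estimated before. The handle is at (306,220) and the steel weight is upright in the red tray. I descend and grip the handle bar.

```bash
python3 - <<'E'
from h import *
plan([.441,.3547,.014],[180,0,91.37],n=1)
E
```

```text
n 1 t 21.45
[7.6, -11.2, 149.2, 0.0161, -0.0022, -0.0027]
```

play_rows(steps=[[[4,-6,35,0.012,0,-0.002],[2,-2,40,0.003,0,0],[1,-1,40,0.002,0,0],[0,-1,16,0,0,0],[0,0,3,0,0,0]]], jaw=50)

```text
t: 21.95
tool_pos: [0.4476, 0.3505, 0.0264]
eef_rot: [179.7, -0.2, 91.0]
contact_force: [0.9, 0.3, -0.3]
finger_gap: 0.05
```

```bash
python3 - <<'E'
from h import *
plan([.441,.3547,.014],[180,0,91.37],n=1)
E
```

```text
n 1 t 21.95
[4.2, -6.6, 12.4, 0.0058, -0.0043, -0.0071]
```

play_rows(steps=[[[4,-6.5,5,0.005,-0.004,-0.007],[0,0,5,0,0,0],[0,0,2,0,0,0]]])

```text
t: 22.25
tool_pos: [0.4431, 0.354, 0.0154]
eef_rot: [179.8, -0.1, 91.3]
contact_force: [-0.0, 0.2, -0.5]
finger_gap: 0.0503
```

```bash
python3 - <<'E'
from h import *
plan([.441,.3547,.014],[180,0,91.37],n=1)
E
```

```text
n 1 t 22.25
[0.8, -2.1, 1.4, 0.0032, -0.0011, -0.0018]
```

play_rows(steps=[[[1,-2,2,0.004,-0.001,-0.002]]])

```text
t: 22.35
tool_pos: [0.4416, 0.3551, 0.014]
eef_rot: [180.0, -0.0, 91.4]
contact_force: [0.1, 0.7, 0.7]
finger_gap: 0.0495
```

play_rows(steps=[[[0,0,0.5,0.001,0,0],[0,0,0.5,0.001,0,0],[0,0,0.5,0.001,0,0],[0,0,0.5,0.001,0,0],[0,0,0.5,0.001,0,0],[0,0,0.5,0.001,0,0]]], jaw=4, squeeze=60)

```text
t: 22.95
tool_pos: [0.442, 0.3556, 0.0137]
eef_rot: [-179.8, -0.1, 91.4]
contact_force: [-3.2, -1.7, 5.5]
finger_gap: 0.0148
```

```bash
python3 - <<'E'
from h import *
o=get_obs();print({k:np.round(v,3) for k,v in o.items()})
E
```

```text
{'t': np.float64(22.95), 'joint_pos': array([26.91 , 37.9  , 90.722,  0.218, 51.534, 25.343]), 'dq': array([-0.08 ,  0.187, -0.422,  0.202,  0.773, -0.329]), 'effort': array([-1.7800e-01, -4.7263e+01, -1.9476e+01,  7.4000e-02, -6.1800e-01,
       -1.8000e-02]), 'tool_pos': array([0.442, 0.356, 0.014]), 'eef_rot': array([-1.79786e+02, -8.70000e-02,  9.14310e+01]), 'contact_force': array([-3.216, -1.687,  5.452]), 'moment': array([-0.215,  0.288,  0.028]), 'finger_gap': np.float64(0.015)}
```

Grip is on the bar. Before lifting, I work out the stand from the clean first pictures, using face edges in both views.

```bash
python3 - <<'E'
from h import *
import itertools
t=cv2.imread("pics/top0.png");s=cv2.imread("pics/side0.png")
T=camera_model("top");S=camera_model("side")
def quad(img,roi,thr):
    x0,y0,x1,y1=roi;h=cv2.cvtColor(img[y0:y1,x0:x1],cv2.COLOR_BGR2HSV)
    m=cv2.inRange(h,(0,0,thr),(180,60,255));m=cv2.morphologyEx(m,cv2.MORPH_OPEN,np.ones((3,3)))
    c=max(cv2.findContours(m,cv2.RETR_EXTERNAL,cv2.CHAIN_APPROX_NONE)[0],key=cv2.contourArea)
    ap=cv2.approxPolyDP(c,8,True)[:,0].astype(float); c=c[:,0].astype(float)
    print("approx",(ap+[x0,y0]).tolist())
    L=[]
    n=len(ap)
    for i in range(n):
        a,b=ap[i],ap[(i+1)%n];d=(b-a)/np.linalg.norm(b-a);nn=np.array([-d[1],d[0]])
        u=(c-a)@d;v=(c-a)@nn;k=(np.abs(v)<3)&(u>4)&(u<np.linalg.norm(b-a)-4)
        vx,vy,px,py=cv2.fitLine(c[k].astype(np.float32),cv2.DIST_HUBER,0,.01,.01).ravel();L.append((px,py,vx,vy))
    out=[]
    for i in range(n):
        p,q=L[i-1],L[i];A=np.array([[p[2],-q[2]],[p[3],-q[3]]]);k=np.linalg.solve(A,[q[0]-p[0],q[1]-p[1]])
        out.append([p[0]+k[0]*p[2]+x0,p[1]+k[0]*p[3]+y0])
    return np.array(out)
qt=quad(t,(360,185,455,250),135);qs=quad(s,(310,125,395,210),135)
print(qt.round(1));print(qs.round(1))
np.save("qt.npy",qt);np.save("qs.npy",qs)
for a in qt: print("top  z.064",onz(T,a,.064).round(4),"z.024",onz(T,a,.024).round(4))
for a in qs: print("side z.064",onz(S,a,.064).round(4),"z.024",onz(S,a,.024).round(4))
cv2.imwrite("pics/stz.png",np.hstack([cv2.resize(t[180:255,355:455],None,fx=4,fy=4,interpolation=cv2.INTER_CUBIC),cv2.resize(s[125:215,305:395],(400,300),interpolation=cv2.INTER_CUBIC)]))
E
```

```text
approx [[443.0, 194.0], [367.0, 203.0], [371.0, 242.0], [445.0, 233.0]]
approx [[359.0, 132.0], [315.0, 174.0], [347.0, 202.0], [387.0, 159.0]]
[[442.5 193.5]
 [367.3 202.9]
 [370.5 242.1]
 [445.5 232.5]]
[[357.4 130.6]
 [313.6 174.4]
 [349.  203.7]
 [388.5 157.3]]
top  z.064 [ 0.6877 -0.3301  0.064 ] z.024 [ 0.7009 -0.3393  0.024 ]
top  z.064 [ 0.657  -0.1348  0.064 ] z.024 [ 0.6694 -0.1386  0.024 ]
top  z.064 [ 0.553  -0.1434  0.064 ] z.024 [ 0.5626 -0.1474  0.024 ]
top  z.064 [ 0.5832 -0.3351  0.064 ] z.024 [ 0.5936 -0.3444  0.024 ]
side z.064 [ 0.6823 -0.3329  0.064 ] z.024 [ 0.7147 -0.3784  0.024 ]
side z.064 [ 0.653  -0.1323  0.064 ] z.024 [ 0.6837 -0.1664  0.024 ]
side z.064 [ 0.5314 -0.1122  0.064 ] z.024 [ 0.5552 -0.1452  0.024 ]
side z.064 [ 0.5604 -0.2992  0.064 ] z.024 [ 0.5858 -0.3427  0.024 ]
```

View pics/stz.png

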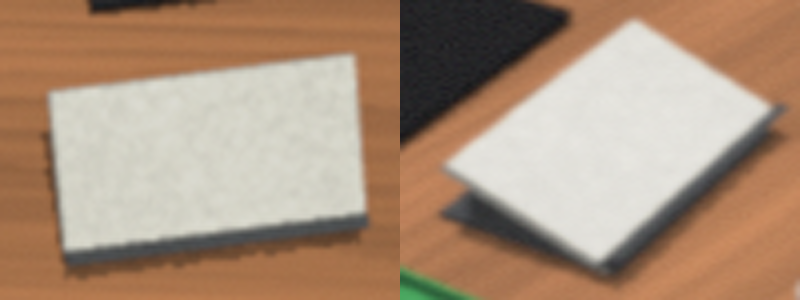

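```bash
cat > seat.py <<'E'
from h import *
psi=np.radians(8.65);a=np.radians(25);c,s=np.cos,np.sin
seat=np.array([.577,-.247,.020])
xs=np.array([c(a)*c(psi),c(a)*s(psi),s(a)]);ys=np.array([-s(psi),c(psi),0]);zs=np.cross(xs,ys)
Q=np.c_[ys,xs,-zs];h=np.array([-.001,0,-.0193])
rpy=R.from_matrix(Q).as_euler('xyz',degrees=True)
def tgt(dx,dy,dz): return seat+xs*(.030+dx)+ys*dy+zs*(.033+dz)-Q@h
E
python3 - <<'E'
from seat import *
print(rpy,tgt(0,0,0),tgt(.003,0,.08))
E
```

```text
[155.     0.    98.65] [ 0.59800556 -0.24279295  0.04509496] [ 0.56726866 -0.24746891  0.11886744]
```

play_rows(steps=[[[0,0,-20,0,0,0],[0,0,-40,0,0,0],[0,0,-40,0,0,0],[0,0,-40,0,0,0],[0,0,-30,0,0,0],[0,0,0,0,0,0]]])

```text
t: 23.55
tool_pos: [0.4417, 0.3547, 0.1881]
eef_rot: [-179.5, 0.0, 91.4]
contact_force: [0.5, 0.6, -1.7]
finger_gap: 0.0151
```

```bash
python3 - <<'E'
from seat import *
look("side","s12")
plan(tgt(.003,0,.12),rpy)
E
```

```text
n 14 t 23.6
[-43.3, 6.8, 2.2, -0.032, 0.0021, -0.0089]
[-43.4, 6.3, 2.3, -0.032, 0.0021, -0.0089]
[-43.5, 5.9, 2.4, -0.032, 0.0021, -0.0089]
[-43.5, 5.4, 2.5, -0.032, 0.0021, -0.0089]
[-43.6, 4.9, 2.6, -0.032, 0.0021, -0.0089]
[-43.6, 4.5, 2.7, -0.032, 0.0021, -0.0089]
[-43.7, 4.0, 2.7, -0.032, 0.0021, -0.0089]
[-43.7, 3.5, 2.7, -0.032, 0.0021, -0.0089]
[-43.7, 3.0, 2.8, -0.032, 0.0021, -0.0089]
[-43.8, 2.6, 2.8, -0.032, 0.0021, -0.0089]
[-43.8, 2.1, 2.7, -0.032, 0.0021, -0.0089]
[-43.8, 1.6, 2.7, -0.032, 0.0021, -0.0089]
[-43.8, 1.1, 2.7, -0.032, 0.0021, -0.0089]
[-43.8, 0.7, 2.6, -0.032, 0.0021, -0.0089]
```

View pics/s12.png

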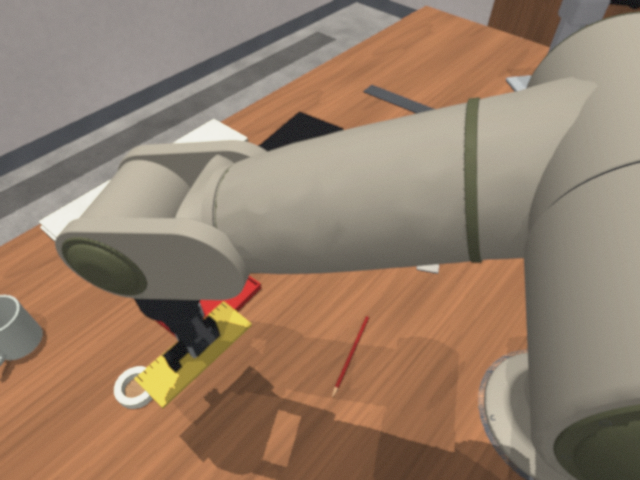

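The rule is held level and clear of everything. Traverse next, staying high over the trays.

play_rows(steps=[[[-35,6,-2,-0.032,0.002,-0.009],[-42,6,-2,-0.032,0.002,-0.009],[-43,6,0,-0.032,0.002,-0.009],[-43,5,0,-0.032,0.002,-0.009],[-43,5,2,-0.032,0.002,-0.009],[-43,5,2,-0.032,0.002,-0.009],[-43,4,2,-0.032,0.002,-0.009],[-43,4,2,-0.032,0.002,-0.009]]])

```text
t: 24.4
tool_pos: [0.4983, 0.0142, 0.1713]
eef_rot: [166.6, -0.2, 96.2]
contact_force: [0.9, 0.1, -1.9]
finger_gap: 0.0151
```

```bash
python3 - <<'E'
from seat import *
plan(tgt(.003,0,.10),rpy)
E
```

```text
n 7 t 24.4
[-38.3, 3.3, 5.7, -0.0289, 0.0014, -0.0059]
[-38.3, 2.9, 5.7, -0.0289, 0.0014, -0.0059]
[-38.4, 2.5, 5.7, -0.0289, 0.0014, -0.0059]
[-38.4, 2.1, 5.7, -0.0289, 0.0014, -0.0059]
[-38.4, 1.7, 5.7, -0.0289, 0.0014, -0.0059]
[-38.4, 1.4, 5.7, -0.0289, 0.0014, -0.0059]
[-38.4, 1.0, 5.7, -0.0289, 0.0014, -0.0059]
```

play_rows(steps=[[[-38,3,2,-0.029,0.001,-0.006],[-38,3,2,-0.029,0.001,-0.006],[-38,3,4,-0.029,0.001,-0.006],[-38,2,5,-0.029,0.001,-0.006],[-38,2,5,-0.029,0.001,-0.006],[-38,1,5,-0.029,0.001,-0.006],[-30,1,5,-0.025,0.001,-0.005],[0,0,0,0,0,0]]])

```text
t: 25.2
tool_pos: [0.5474, -0.2521, 0.1318]
eef_rot: [155.8, -0.5, 98.1]
contact_force: [0.5, 0.0, -1.0]
finger_gap: 0.0152
```

```bash
python3 - <<'E'
from seat import *
plan(tgt(.003,0,.03),rpy,n=1)
o,cm,f=look("wrist","w13");print(o["tool_pos"],o["eef_rot"]); look("side","s13"); look("top","t13")
print(proj(cm,[seat+ys*.1,seat-ys*.1,seat+ys*.1+xs*.105,seat-ys*.1+xs*.105]).round(1))
import pickle;pickle.dump(cm,open("cm13.pkl","wb"))
E
```

```text
n 1 t 25.2
[1.4, 13.9, 70.2, -0.0132, -0.0049, -0.0123]
[ 0.54735182 -0.25211363  0.13181008] [155.75743689  -0.54542427  98.12746854]
[[287.   80.3]
 [296.3 363.4]
 [457.9  77.7]
 [435.2 363. ]]
```

View pics/w13.png

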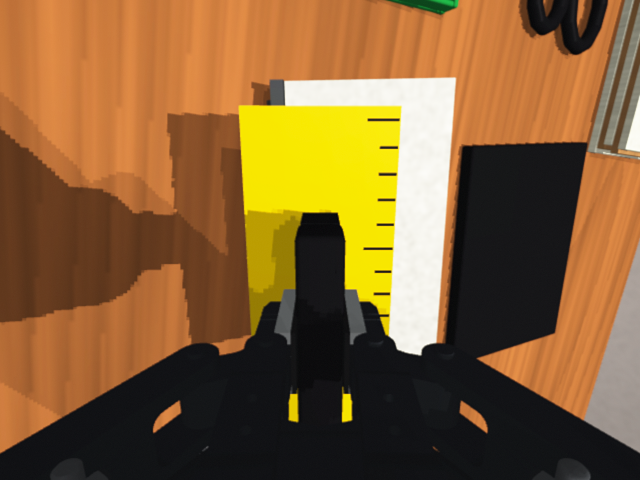

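View pics/s13.png

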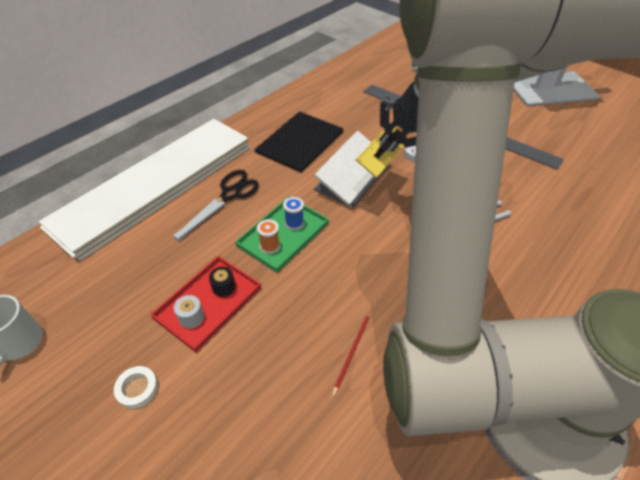

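View pics/t13.png

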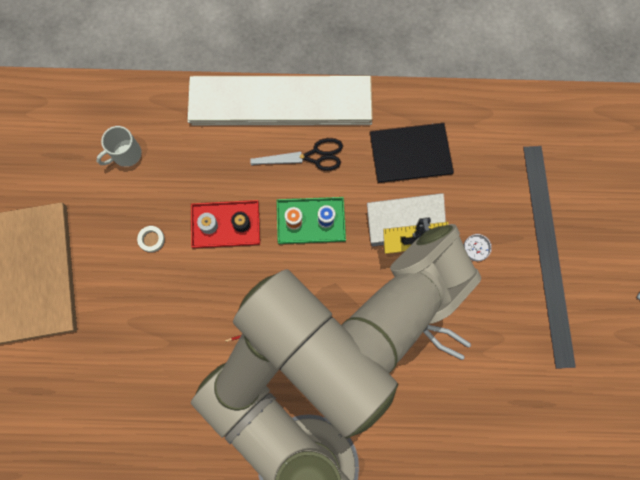

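The wrist view shows the stand's near corner (face meeting ledge) at (285,80) and its upper corner at (455,78), against predictions of (287,80) and (458,78). The seat estimate is therefore good to about 1 mm. The top and side views show all four cylinders upright in their trays. I descend to 30 mm off the face, offset up-slope.

play_rows(steps=[[[1,9,15,-0.012,-0.005,-0.012],[0,3,25,0,0,0],[0,1,18,0,0,0],[0,0,5,0,0,0],[0,0,0,0,0,0]]])

```text
t: 25.85
tool_pos: [0.5863, -0.2345, 0.0803]
eef_rot: [155.2, -0.0, 99.2]
contact_force: [-1.2, 0.1, -1.4]
finger_gap: 0.0148
```

```bash
python3 - <<'E'
from seat import *
plan(tgt(.003,0,.012),rpy,n=1)
o,cm,f=look("wrist","w14");print(o["tool_pos"],o["eef_rot"])
print(proj(cm,[seat+ys*.1,seat+ys*.1+xs*.105]).round(1))
E
```

```text
n 1 t 25.85
[-10.1, -2.6, 24.2, -0.0027, -0.0048, 0.0092]
[ 0.5863353  -0.23445701  0.0802938 ] [ 1.55156126e+02 -2.65042492e-02  9.92457730e+01]
[[244.3  88.3]
 [469.8  90.5]]
```

View pics/w14.png

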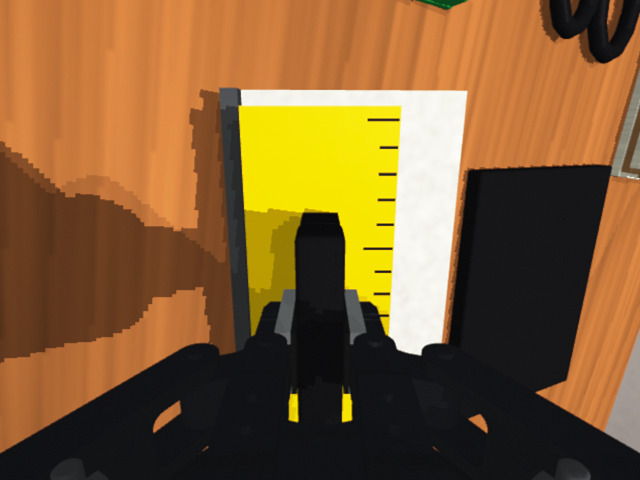

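Observed corners are (240,88) and (467,91), against predictions of (244,88) and (470,90). That puts the seat about 1.5 mm lower down the slope, so I correct for it.

```bash
sed -i 's/^Q=/seat=seat-xs*.0014\nQ=/' seat.py; python3 - <<'E'
from seat import *
plan(tgt(.003,0,.010),rpy,n=1)
E
```

```text
n 1 t 25.9
[-9.9, -4.1, 26.6, -0.0024, -0.0045, 0.0092]
```

play_rows(steps=[[[-8,-3,10,-0.002,-0.004,0.009],[-2,-1,10,0,0,0],[0,0,5,0,0,0],[0,0,0,0,0,0]]])

```text
t: 26.3
tool_pos: [0.5953, -0.2448, 0.0563]
eef_rot: [154.9, 0.1, 98.6]
contact_force: [-0.1, -0.8, -1.6]
finger_gap: 0.015
```

```bash
python3 - <<'E'
from seat import *
plan(tgt(.003,0,.004),rpy,n=1)
E
```

```text
n 1 t 26.3
[1.6, -0.5, 7.4, 0.0014, 0.0022, -0.0003]
```

play_rows(steps=[[[1,0,4,0.001,0.002,0],[0,0,3,0,0,0],[0,0,2,0,0,0]]])

```text
t: 26.6
tool_pos: [0.5993, -0.2434, 0.048]
eef_rot: [155.0, 0.0, 98.6]
contact_force: [0.1, -0.1, -1.9]
finger_gap: 0.0146
```

```bash
python3 - <<'E'
from seat import *
plan(tgt(0,0,.002),rpy,n=1)
o,cm,f=look("wrist","w15");print(o["tool_pos"],o["eef_rot"])
E
```

```text
n 1 t 26.6
[0.8, -3.7, 0.1, 0.0008, 0.0005, -0.0003]
[ 0.59928574 -0.24338294  0.04801232] [1.54952736e+02 1.98848298e-02 9.86220525e+01]
```

View pics/w15.png

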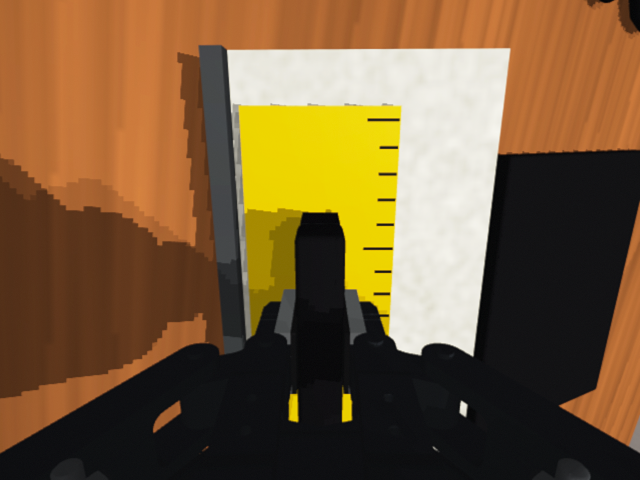

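The rule hovers just over the face. The gap to the ledge is about 3 mm at the far end, at (231–239,107), and about 2 mm near the gripper. I turn it slightly and slide it to the ledge in small steps.

play_rows(steps=[[[0.5,-2,0.5,0,0,-0.007]]])

```text
t: 26.75
tool_pos: [0.5977, -0.243, 0.0465]
eef_rot: [155.0, 0.2, 99.0]
contact_force: [0.0, 0.5, -1.1]
finger_gap: 0.0153
```

play_rows(steps=[[[0,-1.5,0.5,0,0,0]]])

```text
t: 26.85
tool_pos: [0.5965, -0.2431, 0.0454]
eef_rot: [154.9, 0.2, 99.0]
contact_force: [-0.2, 0.2, -0.0]
finger_gap: 0.0151
```

```bash
python3 - <<'E'
from seat import *
plan(tgt(0,0,.000),rpy,n=1)
o,cm,f=look("wrist","w16");print(o["tool_pos"],o["eef_rot"],o["contact_force"])
save("pics/w16z.png",cv2.resize(f[40:360,180:430],None,fx=1.8,fy=1.8))
E
```

```text
n 1 t 26.85
[0.1, -0.1, 0.9, 0.0009, 0.0003, 0.0076]
[ 0.5965028  -0.24310061  0.04541612] [154.94708686   0.2029421   99.03806852] [-0.18997535  0.17697558 -0.028438  ]
```

View pics/w16z.png

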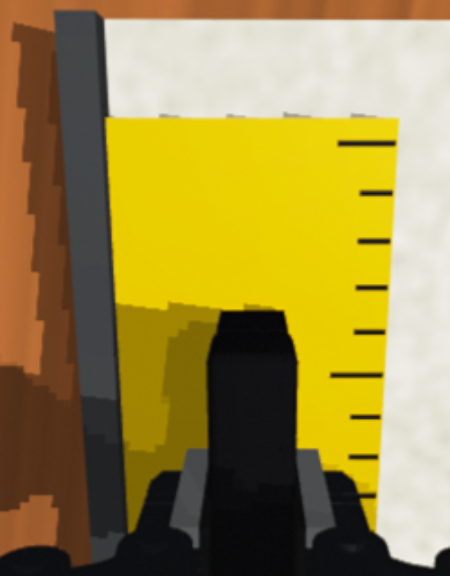

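The rule's long edge is now parallel to the ledge and against it, running from (106,118) to (125,530) in the crop. Last step is pressing down to the face.

play_rows(steps=[[[0,-0.5,1.5,0,0,0]]])

```text
t: 27.0
tool_pos: [0.5965, -0.2432, 0.0452]
eef_rot: [154.9, 0.2, 99.1]
contact_force: [-19.7, 5.0, 28.3]
finger_gap: 0.0153
```

play_rows(steps=[[[0,-0.5,1.5,0,0,0]]])

```text
t: 27.1
tool_pos: [0.5965, -0.2431, 0.0452]
eef_rot: [154.9, 0.2, 99.1]
contact_force: [-15.5, 3.8, 17.9]
finger_gap: 0.0148
```

play_rows(steps=[[[0,-1.5,-0.7,0,0,0]]])

```text
t: 27.2
tool_pos: [0.5954, -0.2436, 0.0462]
eef_rot: [154.8, 0.2, 99.1]
contact_force: [9.0, 2.4, -1.5]
finger_gap: 0.0152
```

play_rows(steps=[[[0,-1.5,0,0,0,0]]])

```text
t: 27.3
tool_pos: [0.5951, -0.2438, 0.0467]
eef_rot: [154.6, 0.3, 99.0]
contact_force: [10.9, 4.6, -0.4]
finger_gap: 0.0152
```

```bash
python3 - <<'E'
from seat import *
plan(tgt(0,0,.000),rpy,n=1)
o,cm,f=look("wrist","w17");F=o["contact_force"];print(F@xs,F@ys,F@zs)
save("pics/w17z.png",cv2.resize(f[40:360,180:430],None,fx=1.8,fy=1.8))
E
```

```text
n 1 t 27.3
[0.6, 0.6, 2.7, 0.0072, 0.0017, 0.0076]
10.193562771405933 2.8888464078558322 -5.194833844896294
```

View pics/w17z.png

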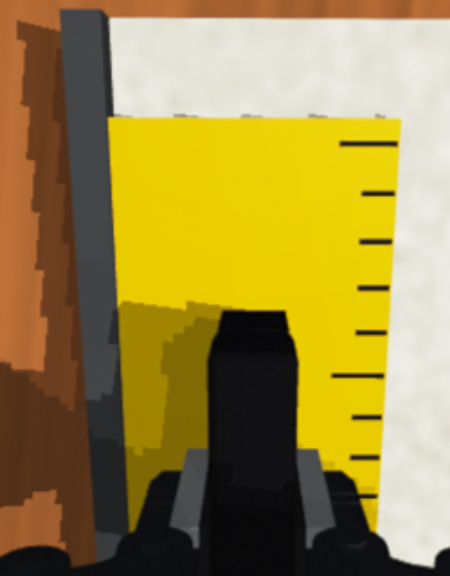

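It now bears on the ledge with about 10 N along the slope, but it has risen about 2 mm. I press it down while keeping it on the ledge.

play_rows(steps=[[[0,-0.3,2,0.006,0,0]]])

```text
t: 27.45
tool_pos: [0.5963, -0.2439, 0.0453]
eef_rot: [154.9, 0.3, 99.0]
contact_force: [-0.1, -0.3, 2.0]
finger_gap: 0.015
```

play_rows(steps=[[[0,-0.3,1,0,0,0]]])

```text
t: 27.55
tool_pos: [0.5965, -0.2439, 0.0452]
eef_rot: [154.8, 0.3, 99.0]
contact_force: [-12.2, 2.8, 17.5]
finger_gap: 0.0153
```

```bash
python3 - <<'E'
from seat import *
plan(tgt(0,0,.000),rpy,n=1)
o=get_obs();F=o["contact_force"];print(F@xs,F@ys,F@zs)
E
```

```text
n 1 t 27.55
[0.9, 0.1, 0.8, 0.0029, 0.0027, 0.0083]
-3.1626727218778155 4.5621159596597645 20.74619238190705
```

play_rows(steps=[[[0,0,-0.3,0,0,0],[0,0,0,0,0,0],[0,0,0,0,0,0],[0,0,0,0,0,0]]], jaw=40)

```text
t: 27.95
tool_pos: [0.5962, -0.2444, 0.0454]
eef_rot: [154.9, 0.4, 99.0]
contact_force: [0.4, -0.6, 0.6]
finger_gap: 0.04
```

play_rows(steps=[[[0,0,-15,0,0,0],[0,0,-25,0,0,0],[0,0,-40,0,0,0],[0,0,-20,0,0,0],[0,0,0,0,0,0]]])

```text
t: 28.45
tool_pos: [0.5523, -0.2503, 0.1373]
eef_rot: [155.0, 0.3, 99.0]
contact_force: [1.1, -0.2, -0.4]
finger_gap: 0.0399
```

```bash
python3 - <<'E'
from seat import *
o,cm,f=look("wrist","w18");print(o["tool_pos"])
import pickle;pickle.dump(cm,open("cm18.pkl","wb"))
E
```

```text
[ 0.55233235 -0.25026085  0.13728365]
```

View pics/w18.png

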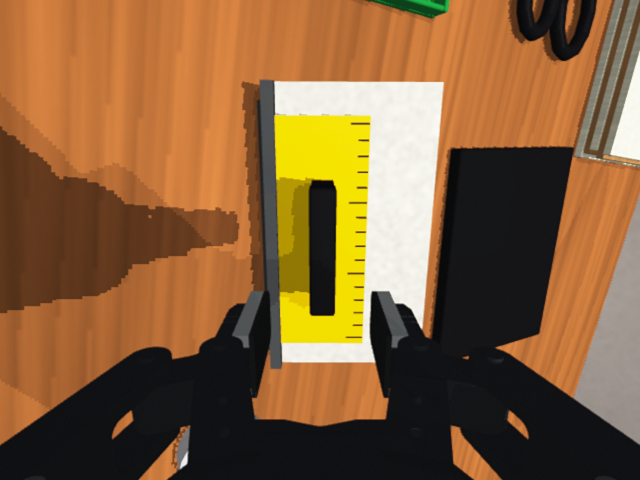

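```bash
python3 - <<'E'
from seat import *
import pickle
cm=pickle.load(open("cm18.pkl","rb"))
def onplane(u,off):
    c0,d=ray(cm,u);n=zs;p=c0+d*(((seat+zs*off-c0)@n)/(d@n));q=p-seat;return np.round([q@xs*1000,q@ys*1000],1)
for n,u,off in [("stand far corner low",(275,81),.009),("far up",(443,82),0),("near low",(281,362),0),("rule far low",(275,115),.006),("rule far up",(370,116),.006),("rule near low",(281,343),.006),("rule near up",(362,343),.006)]: print(n,onplane(u,off))
E
```

```text
stand far corner low [ 1.2 98.6]
far up [104.9  99.8]
near low [  -0.  -101.1]
rule far low [ 0.4 79.2]
rule far up [59.6 79.1]
rule near low [  1. -81.]
rule near up [ 60.8 -80.5]
```

On the face plane the rule spans y −81 to +79 mm with its lower edge at x 0.4–1.0 mm: centred and flush. I pull back and take a last look.

play_rows(steps=[[[-10,-20,-35,0,0,0],[-10,-30,-35,0,0,0],[-20,-30,-30,0,0,0],[-20,-30,-20,0,0,0],[-10,-15,-10,0,0,0],[0,0,0,0,0,0]]])

```text
t: 29.1
tool_pos: [0.3934, -0.3465, 0.1953]
eef_rot: [155.3, -0.3, 99.3]
contact_force: [0.3, 0.6, 0.0]
finger_gap: 0.04
```

```bash
python3 - <<'E'
from h import *
o,_,f=look("top","t19"); _,_,g=look("side","s19"); print(o["t"],o["tool_pos"],o["contact_force"])
save("pics/f19.png",np.hstack([cv2.resize(f[180:270,180:500],(400,113),interpolation=cv2.INTER_CUBIC)]))
save("pics/ft.png",cv2.resize(f[180:300,180:500],None,fx=2.4,fy=2.4,interpolation=cv2.INTER_CUBIC))
E
```

```text
29.1 [ 0.39344511 -0.3465297   0.19526903] [0.3165864  0.6110802  0.03770251]
```

View pics/ft.png

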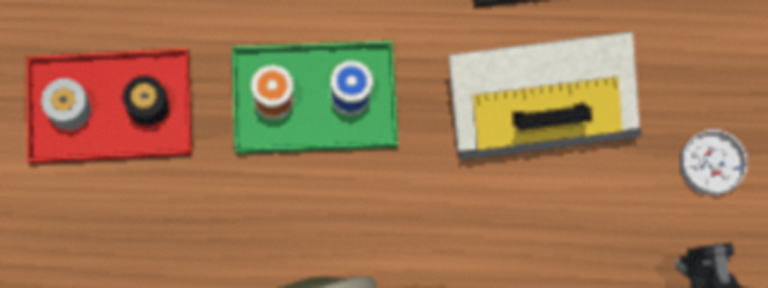

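View pics/s19.png

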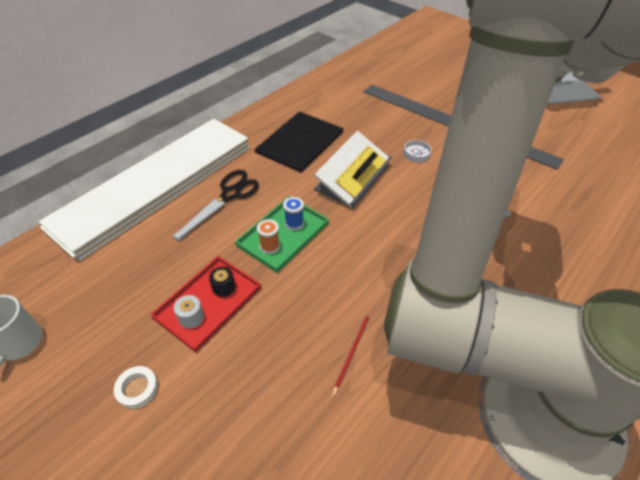

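The top and side views show orange and blue upright in the green tray, at (273,92) and (351,88) in the crop. Steel and black stand upright in the red tray at (65,102) and (147,99). The rule lies on the stand against the ledge, handle up, and the tin is in its place at (713,162). The arm is clear, so I hand in.

```bash
python3 - <<'E'
from workcell import *
print(sign_off())
E
```

```text
the job is handed in; nothing more can be done
None
```

I did the job in the order asked and handed it in at about 29 s on the robot's clock, well under the 122 s limit. Both reels stand in the green tray, both weights stand in the red tray, and the rule lies on the stand with its handle up.

**Last checks:** The final top and side pictures showed all four pieces upright in their trays. The tin is where it started and the arm is clear of everything. The wrist camera put the rule's lower edge 0.4 to 1.0 mm from the ledge corner, with its middle about 1 mm off the centre of the ledge.

**What disagreed or went less well:**
- The top and side cameras differed by about 4 to 6 mm in x. I used their average, which the wrist camera confirmed to within about 1 mm for the pieces and 1.5 mm for the stand.
- The wrist force reached 53 N for a moment as the blue reel touched the tray floor. That is over the 40 N figure, but the push went through the held reel, not the arm or gripper body, and the wrist limit is 120 N.
- The rule needed a second push against the ledge before I let go of it.

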